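# Make up two chair-repair kits

### The arm

A 6-joint arm with a two-finger parallel gripper is mounted at the origin on the work surface. World frame = base frame: x ahead of the robot, y to its left, z up, the work surface at z = 0. Lengths are in mm, angles in rad, forces in N, time in s.
With the tool pointing down it reaches from about 350 to 975 mm from the base axis. Payload 7.1 kg.
Tool frame: the origin (TCP) lies on the mounting face of the last link; the fingertips stand 182 mm ahead of it and the grasp point (between the pads) lies 163 mm ahead of it (ctrl.tcp_to_tips is the distance from the TCP to the fingertips, in mm); z points along the fingers, y is the direction in which the jaws open and shut (so a half turn about z gives the same grasp; the last joint's range is limited). The gripper opens to 88 mm and grips with 3 to 60 N. Pads are 20 mm wide; open, the fingers measure 115 mm over their backs; the gripper's body (75 mm by 178 mm) begins 61 mm behind the grasp point.
Start: joints at [-0.019, 0.423, 1.63, -0, 1.089, -0.019], TCP at [624.985, 0.026, 404.675] pointing down, gripper open.
Joint ranges: [-3, 3], [-0.9, 2.11], [0.09, 2.58], [-1.31, 4.45], [0.11, 2.69], [-2.54, 2.54]. Speed limits (rad/s): [2.39, 2.39, 3.01, 3.14, 3.14, 3.14].

### API

Orientations are given as a rotation vector (axis times angle).
In Python, from workcell import ctrl gives the robot as it stands. The module is installed in compiled form; this text tells all that it offers.
- The arm moves only by the tool send_rows, never from a script. Its argument "commands" is a list of rows, each an object with "translation": the shift along the world's x, y, z normalised to -1 to 1, where 1 is 0.1 m, a list of three; "twist": the turn, a rotation vector about the world's x, y, z normalised to -1 to 1, where 1 is 0.5 rad, a list of three. A call has exactly 10 rows; each row is the pose to reach, as a shift and turn from the pose commanded when the call began; what a row does not reach only later rows make up. A row lasts 1/10 s, in which the tool goes at most 50 mm and 8.59 degrees, less where a joint would pass 70% of its speed; a pose out of reach is approached as far as the arm can. A call with a number of a shift or a turn outside -1 to 1 is refused whole. A call with a gripper value outside its range is refused whole. "grip" is the closure, from -1 (fully open) to 1 (shut), set as the call begins (left out, the last holds). The fingers move at their own pace and stop on an object; the grip force is fixed at half the most. Time passes only in rows, so rows that repeat a pose let the fingers close, or fill a call up. It gives the time, the measured TCP pose, the force and the opening at its end, in the units of the state.
- ctrl.get_obs(): the state, without advancing time (a new reading comes with each control period).
- ctrl.get_image(name): name is "scene" or "side" or "wrist"; returns a dict with "img" (384x512x3 uint8, red, green, blue), "intrinsics" (3x3 intrinsics, pixels), "cam_to_world" (4x4, takes a point from camera to world coordinates). Camera axes: x right, y down, z forward; pixel columns grow to the right and rows downward; lengths in mm; the calibration is good to about 2 mm. The wrist camera is an equidistant fisheye: a pixel r from the principal point sees the ray r / f radians off the axis. A picture is of the moment at which its call begins. There is no depth.
- ctrl.close_job(): hands the job in, once; it reports no verdict.
The state is a dict: "t": time; "qpos": joint angles; "qvel": joint speeds; "joint_torque": joint torques, N m; "ee_pos": TCP position; "orientation": TCP orientation; "ft_force": force on the tool from outside, world axes, zero at the start; "moment": the same for the moment, N m; "width": finger opening in mm.
Only numpy, scipy, OpenCV 4.12 (cv2) and the standard library are available. Lean on these libraries where they do the work, as an engineer would, in place of code of your own. Each camera call takes 0.05 s, during which the arm holds its last target. There are 200 camera calls.

### The job

Make up two chair-repair kits from the parts standing about the table: the white-wheeled castor, the red star knob and the blue spacer go in the green tray, and the black-wheeled castor and the levelling foot go in the yellow tray. Put one part in each compartment, in whichever compartment you like, standing flat on its floor the same way up as it stands now. Leave the spare black star knob, the red jar and the roll of tape where they are.

Things in the scene. Friction and masses are not known exactly. Their poses are not given: they have to be found in the camera images.
- tray_green: Green metal kit tray, 78 x 226 mm, with three square compartments in a row along its y axis, at y = -74, 0 and +74 mm from its origin (x = 0). Each compartment is 70 x 70 mm inside; rims and partitions are 4 mm thick and stand 10 mm above the table; the compartment floor is 3 mm above the table. Origin: centre of the underside, z up. Fixed to the table.
- tray_yellow: Yellow metal kit tray, 78 x 152 mm, with two square compartments side by side along its y axis, at y = -37 and +37 mm from its origin (x = 0). Each compartment is 70 x 70 mm inside; rims and partition 4 mm thick and 10 mm high over the table; compartment floor 3 mm above the table. Origin: centre of the underside, z up. Fixed to the table.
- castor_white: Plate castor standing upside down on its 46 x 46 x 4 mm steel mounting plate, white wheel uppermost. The steel fork's two flat outer cheeks lie at y = +-14.5 mm (29 mm apart, grip across y), 28 mm wide in x, from 13 to 48 mm up; the wheel (38 mm diameter, 18 mm wide, axle along y, 40 mm up) reaches 59 mm. Origin: centre of the plate's underside, z up. 0.11 kg, loose.
- castor_black: Plate castor standing upside down on its 46 x 46 x 4 mm steel mounting plate, black wheel uppermost. The steel fork's two flat outer cheeks lie at y = +-14.5 mm (29 mm apart, grip across y), 28 mm wide in x, from 13 to 48 mm up; the wheel (38 mm diameter, 18 mm wide, axle along y, 40 mm up) reaches 59 mm. Origin: centre of the plate's underside, z up. 0.11 kg, loose.
- knob_red: Red plastic star knob, standing on its steel hub (32 mm diameter, 14 mm high); the seven-lobed head, 46 mm in diameter (may be gripped as a cylinder), goes from 14 to 40 mm up; brass dot on top. Origin: centre of the underside, z up. 0.07 kg, loose.
- knob_black: Black plastic star knob, standing on its steel hub (32 mm diameter, 14 mm high); the seven-lobed head, 46 mm in diameter (may be gripped as a cylinder), goes from 14 to 40 mm up; brass dot on top. Origin: centre of the underside, z up. 0.07 kg, loose. A spare that stays in stock: not to be moved.
- foot: Levelling foot: round black base 46 mm in diameter and 9 mm high, steel nut 24 mm in diameter up to 18 mm, then an upright threaded steel stem 12 mm in diameter up to 62 mm. Origin: centre of the underside, z up along the stem. 0.08 kg, loose.
- spacer: Blue plastic spacer tube standing on end: 42 mm outside diameter, 26 mm hole right through, 42 mm high. Origin: centre of the underside, z up. 0.05 kg, loose.
- jar: Small red waisted jar with a white lid, 44 mm in diameter, 54 mm high, loose. Not to be moved. Origin: centre of the underside.
- tape: Roll of grey tape lying flat between the trays, 58 mm in diameter, 19 mm high, loose. Not to be moved. Origin: centre of the underside.
Things that resemble listed ones, but are neither listed nor needed, are in the scene too. Leave any orange or turquoise look-alike of the castor_black alone. Leave any turquoise look-alike of the foot alone.

How it is judged:
By the outcome, as a careful person would: the job done as asked, in the order asked, and still so for the second after the job is handed in, with the robot touching nothing.
It also fails if it takes over 112 s, if anything falls off the work surface, if the arm or the gripper's body presses on something with over 40 N, if the wrist force passes 120 N, or if a joint passes its speed limit or range.

## Working session

There is one attempt and no reset: what is moved stays moved. The work goes in short steps, Python scripts to look and compute and a tool call to move; the robot and the scene stay as the last step left them, time stands still between calls to the robot, and variables do not carry over. Pictures are saved under pics/ and viewed, about 12 in all and at most 16, crops included, and the job is handed in when it is done.

Besides the shell and the picture viewer there is one more tool, called after "Emit:" in YAML: its name, and indented under it one key for each argument. send_rows: Moves the arm, as the interface text tells. Its arguments: {"type":"object","properties":{"commands":{"type":"array","items":{"type":"object","properties":{"translation":{"type":"array","items":{"type":"number"}},"twist":{"type":"array","items":{"type":"number"}}}}},"grip":{"type":"number"}},"required":["commands"]}

```bash
mkdir -p pics; cat > h.py <<'E'
import numpy as np, cv2
from workcell import ctrl
def snap(name,fn,scale=1.5,crop=None):
    d=ctrl.get_image(name); np.savez('pics/'+fn+'.npz',**d)
    im=cv2.cvtColor(d['img'],cv2.COLOR_RGB2BGR)
    if crop: x0,y0,x1,y1=crop; im=im[y0:y1,x0:x1]
    cv2.imwrite('pics/'+fn+'.png',cv2.resize(im,None,fx=scale,fy=scale,interpolation=cv2.INTER_CUBIC)); return d
def p2w(d,u,v,z):
    K=d['intrinsics'];T=d['cam_to_world']
    r=np.array([(u-K[0,2])/K[0,0],(v-K[1,2])/K[1,1],1]); r=T[:3,:3]@r
    return T[:3,3]+r*(z-T[2,3])/r[2]
def w2p(d,P):
    K=d['intrinsics'];T=d['cam_to_world']
    c=T[:3,:3].T@(np.array(P)-T[:3,3]); q=K@c; return q[:2]/q[2]
def wf(d,u,v,z):
    K=d['intrinsics'];T=d['cam_to_world']
    a=np.array([(u-K[0,2])/K[0,0],(v-K[1,2])/K[1,1]]);r=np.hypot(*a)
    k=np.array([*(a/r*np.sin(r)),np.cos(r)]); k=T[:3,:3]@k
    return T[:3,3]+k*(z-T[2,3])/k[2]
E
python3 - <<'E'
from h import *
for n in('scene','side','wrist'):
    d=snap(n,n+'0'); print(n,d['intrinsics'].round(1).tolist(),d['cam_to_world'].round(3).tolist())
print(ctrl.get_obs())
E
```

```text
scene [[381.8, 0.0, 255.4], [0.0, 381.8, 194.2], [0.0, 0.0, 1.0]] [[-0.625, 0.488, -0.61, 1173.662], [0.78, 0.368, -0.506, 552.038], [-0.022, -0.792, -0.611, 653.128], [0.0, 0.0, 0.0, 1.0]]
side [[445.0, 0.0, 256.0], [0.0, 445.0, 195.2], [0.0, 0.0, 1.0]] [[0.918, -0.258, 0.301, 146.221], [-0.396, -0.629, 0.669, -883.733], [0.017, -0.734, -0.679, 1000.753], [0.0, 0.0, 0.0, 1.0]]
wrist [[297.3, 0.0, 256.4], [0.0, 297.3, 190.5], [0.0, 0.0, 1.0]] [[1.0, 0.001, -0.002, 624.367], [0.001, -0.96, -0.28, 77.433], [-0.002, 0.28, -0.96, 384.101], [0.0, 0.0, 0.0, 1.0]]
{'t': 0.15, 'qpos': array([-1.90051712e-02,  4.23678854e-01,  1.63052520e+00, -1.15852886e-05,
        1.08856526e+00, -1.90000237e-02]), 'qvel': array([-4.83643587e-05, -3.88204702e-03, -2.67485004e-03, -1.66480112e-03,
        4.65782700e-05,  1.18085883e-03]), 'joint_torque': array([ 9.52650989e-04, -5.44981134e+01, -2.73919362e+01,  6.45430083e-02,
        2.04369903e-02, -3.19723256e-05]), 'ee_pos': array([6.24779358e+02, 2.53705614e-02, 4.04067445e+02]), 'orientation': array([-2.22084665e+00, -2.22084717e+00,  1.29313266e-03]), 'ft_force': array([0.22090275, 0.13726764, 0.51054551]), 'moment': array([ 0.02102985,  0.03369652, -0.03462403]), 'width': 87.98587391005645}
```

View pics/scene0.png

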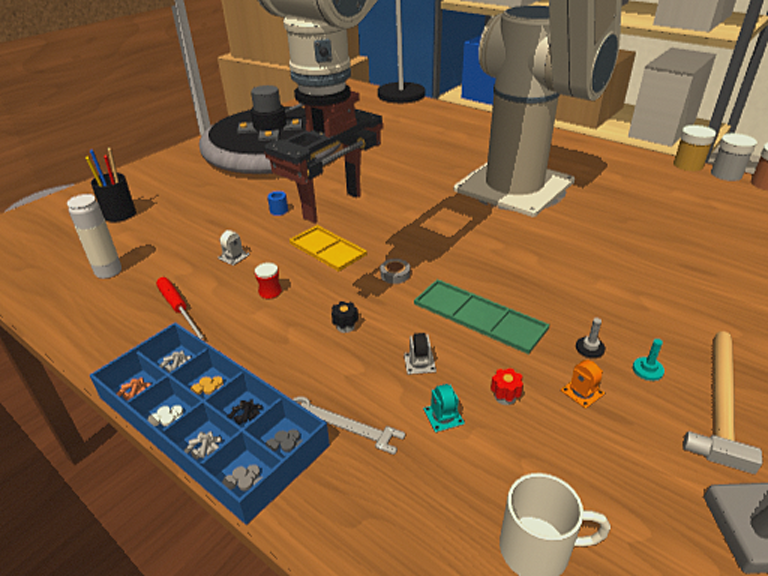

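View pics/wrist0.png

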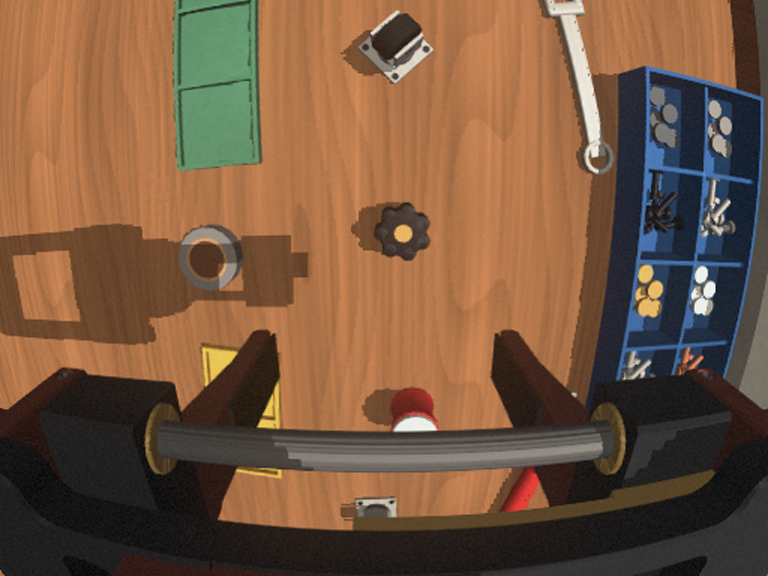

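The scene picture shows (in 1.5x pixels) the white castor (231,247), black castor (420,352), red knob (507,384), black knob (344,317), foot (592,340) and spacer (278,203). The orange castor (584,383), turquoise castor (443,407) and turquoise foot (650,360) are the look-alikes. The jar is at (267,280) and the tape at (395,271).

View pics/side0.png

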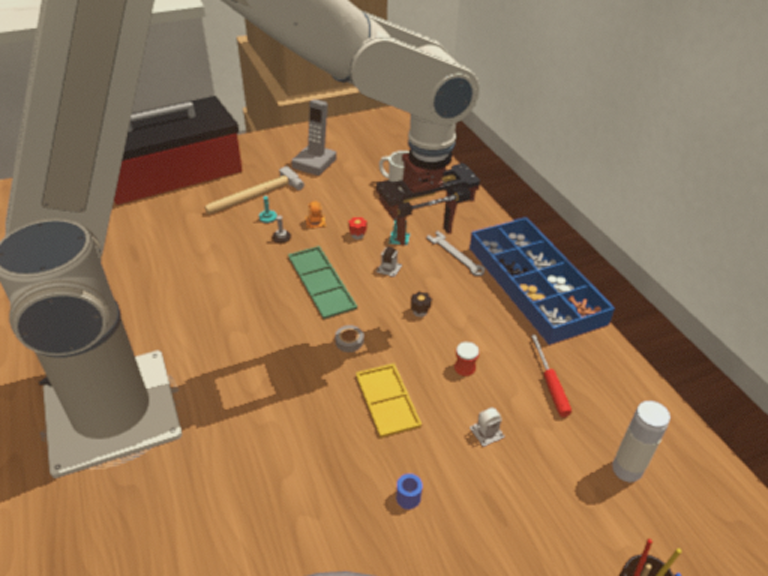

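```bash
python3 - <<'E'
import cv2
im=cv2.imread('pics/scene0.png')
c=cv2.cvtColor(cv2.imread('pics/scene0.png'),cv2.COLOR_BGR2RGB)
import numpy as np
d=np.load('pics/scene0.npz'); im=cv2.cvtColor(d['img'],cv2.COLOR_RGB2BGR)
a=im[180:290,265:465]; b=im[120:230,130:330]
cv2.imwrite('pics/sc1.png',cv2.resize(np.vstack([a]),None,fx=4,fy=4,interpolation=cv2.INTER_CUBIC))
cv2.imwrite('pics/sc2.png',cv2.resize(b,None,fx=4,fy=4,interpolation=cv2.INTER_CUBIC))
E
```

```text
(no output)
```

View pics/sc1.png

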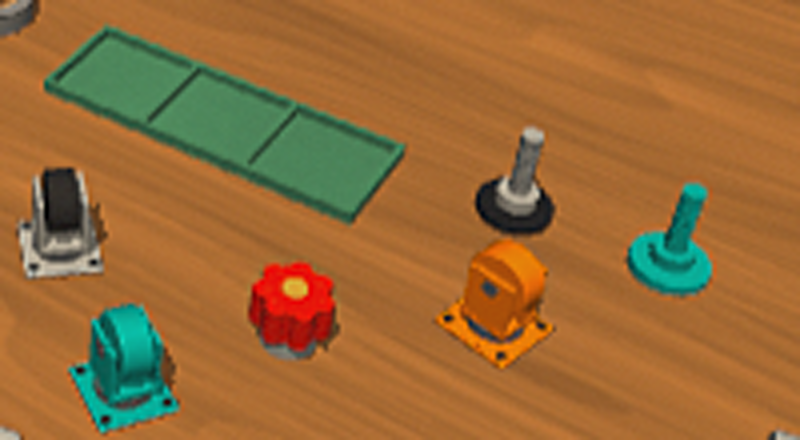

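View pics/sc2.png

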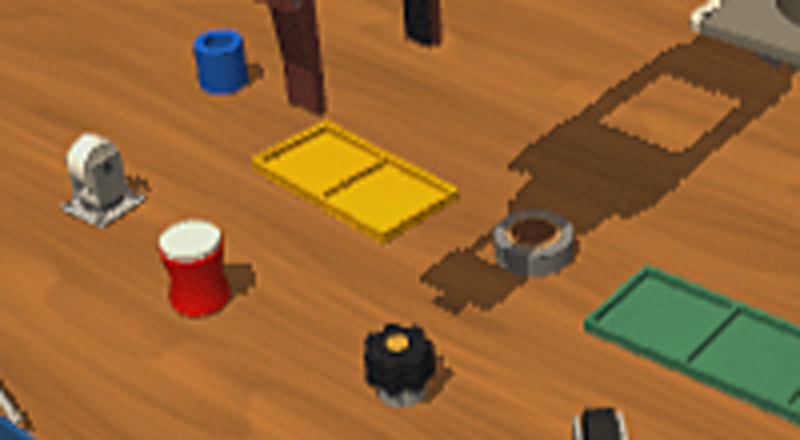

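The side view agrees with the layout. In crop 1 the foot's stem top is at (533,133), the red knob's dot at (295,288), and the steel and black castor's plate at (62,250). The orange and turquoise parts are clearly look-alikes. In crop 2 the spacer top is at (220,43) and the white castor's plate corners are (63,208), (102,225) and (143,200).

```bash
python3 - <<'E'
from h import *
L=lambda n:dict(np.load(f'pics/{n}0.npz'))
s,si,w=L('scene'),L('side'),L('wrist')
A=lambda x,y,z:p2w(s,265+x/4-.4,180+y/4-.4,z)[:2].round(1)
B=lambda x,y,z:p2w(s,130+x/4-.4,120+y/4-.4,z)[:2].round(1)
S=lambda x,y,z:p2w(si,x/1.5-.2,y/1.5-.2,z)[:2].round(1)
W=lambda x,y,z:wf(w,x/1.5-.2,y/1.5-.2,z)[:2].round(1)
def pr(n,l): print(n,*l)
pr('green',[A(*p,10) for p in((108,27),(404,148),(352,217),(46,83))]); pr(' side',[S(*p,10) for p in((288,257),(319,248),(356,306),(323,318))]); pr(' wr',[W(*p,10) for p in((178,170),(260,162))])
pr('yellow',[B(*p,10) for p in((327,121),(458,190),(385,240),(254,160))]); pr(' side',[S(*p,10) for p in((357,374),(396,365),(420,427),(380,436))])
pr('knobR',[A(295,288,40),S(357,221,40)])
pr('knobB',[B(398,343,40),W(403,233,40),S(421,299,40)])
pr('foot',[A(533,133,62),A(515,205,9),S(280,220,62),S(282,237,9)])
pr('spacer',[B(220,43,42),S(409,484,42)])
pr('cW',[B(*p,4) for p in((63,208),(102,225),(143,200))]); pr(' side',[S(*p,4) for p in((473,433),(485,444),(503,437),(490,423))]); pr(' wr',[W(*p,4) for p in((356,497),(397,497))])
pr('cB',[A(*p,4) for p in((20,228),(30,277),(102,271))]);pr(' wr',[W(*p,4) for p in((397,82),(434,49),(360,46),(402,12))]);pr(' wheel',[W(397,36,59),S(390,252,59)])
pr('jar',[B(192,240,54)]); pr('tape',[B(536,230,19)]); pr('orange',[A(505,270,50)]);pr('turqC',[A(*p,4) for p in((71,373),(103,430),(178,405))])
E
```

```text
green [441.5  78.4] [435.5 301.1] [512.4 304.6] [519.1  81. ]
 side [428.4 290. ] [505.5 294.3] [513.7  78.4] [436.4  70.9]
 wr [439.   75.7] [517.6  77.8]
yellow [ 433.2 -243.6] [446.9 -92.4] [529.1 -92.8] [ 510.6 -248.7]
 side [445.9 -98.4] [ 524.8 -106.3] [ 504.7 -257.1] [ 430.8 -247.2]
knobR [612.5 317.6] [612.7 321.6]
knobB [638.   19.9] [637.9  20. ] [636.6  17.1]
foot [437.3 375.4] [442.3 377.4] [436.7 365.1] [437.7 368.4]
spacer [ 432.  -365.7] [ 428.5 -371.2]
cW [ 639.8 -324.3] [ 636.6 -282.3] [ 595.6 -283.4]
 side [ 589.3 -301.8] [ 597.6 -330.7] [ 634.8 -330.1] [ 628.6 -294.5]
 wr [ 591.3 -282.5] [ 637.7 -282.1]
cB [636.5 147.6] [665.8 177. ] [636.1 207.6]
 wr [633.8 143.9] [665.  174.1] [602.7 176.2] [638.1 207.8]
 wheel [632.4 169.6] [629.1 163.3]
jar [ 652.4 -154.2]
tape [463.2  -4.7]
orange [541.  404.8]
turqC [710.4 238.3] [731.8 274.2] [693.5 296.5]
```

Emit:
send_rows:
  commands:
    - {"translation": [0, -0.1, -0.03], "twist": [0, 0, -0.1]}
    - {"translation": [0, -0.2, -0.06], "twist": [0, 0, -0.2]}
    - {"translation": [0, -0.3, -0.09], "twist": [0, 0, -0.3]}
    - {"translation": [0, -0.4, -0.12], "twist": [0, 0, -0.4]}
    - {"translation": [0, -0.5, -0.15], "twist": [0, 0, -0.5]}
    - {"translation": [0, -0.6, -0.18], "twist": [0, 0, -0.6]}
    - {"translation": [0, -0.7, -0.21], "twist": [0, 0, -0.7]}
    - {"translation": [0, -0.8, -0.24], "twist": [0, 0, -0.8]}
    - {"translation": [0, -0.9, -0.27], "twist": [0, 0, -0.9]}
    - {"translation": [0, -1, -0.3], "twist": [0, 0, -1]}
  grip: -1

```text
t: 1.15
ee_pos: [624.9, -100.4, 374.2]
orientation: [-2.703, -1.6, 0.001]
ft_force: [0.4, -0.2, -0.6]
width: 88.2
```

Emit:
send_rows:
  commands:
    - {"translation": [0, -0.1, -0.03], "twist": [0, 0, -0.1]}
    - {"translation": [0, -0.2, -0.06], "twist": [0, 0, -0.2]}
    - {"translation": [0, -0.3, -0.09], "twist": [0, 0, -0.3]}
    - {"translation": [0, -0.4, -0.12], "twist": [0, 0, -0.4]}
    - {"translation": [0, -0.5, -0.15], "twist": [0, 0, -0.5]}
    - {"translation": [0, -0.6, -0.18], "twist": [0, 0, -0.6]}
    - {"translation": [0, -0.7, -0.21], "twist": [0, 0, -0.7]}
    - {"translation": [0, -0.8, -0.24], "twist": [0, 0, -0.8]}
    - {"translation": [0, -0.9, -0.27], "twist": [0, 0, -0.9]}
    - {"translation": [0, -1, -0.3], "twist": [0, 0, -1]}

```text
t: 2.15
ee_pos: [624.8, -200.4, 344.2]
orientation: [-3.015, -0.881, 0.001]
ft_force: [0.2, -0.1, 0.1]
width: 87.6
```

Emit:
send_rows:
  commands:
    - {"translation": [0, -0.1, -0.03], "twist": [0, 0, -0.1]}
    - {"translation": [0, -0.2, -0.06], "twist": [0, 0, -0.2]}
    - {"translation": [0, -0.3, -0.09], "twist": [0, 0, -0.3]}
    - {"translation": [0, -0.4, -0.12], "twist": [0, 0, -0.4]}
    - {"translation": [0, -0.5, -0.15], "twist": [0, 0, -0.5]}
    - {"translation": [0, -0.6, -0.18], "twist": [0, 0, -0.6]}
    - {"translation": [0, -0.7, -0.21], "twist": [0, 0, -0.7]}
    - {"translation": [0, -0.8, -0.24], "twist": [0, 0, -0.8]}
    - {"translation": [0, -0.9, -0.27], "twist": [0, 0, -0.9]}
    - {"translation": [0, -1, -0.3], "twist": [0, 0, -1]}

```text
t: 3.15
ee_pos: [624.9, -300.3, 314.1]
orientation: [-3.139, -0.108, 0.001]
ft_force: [-0.4, 0.3, 0.3]
width: 87.6
```

```bash
python3 - <<'E'
from h import *
snap('wrist','wrist1'); o=ctrl.get_obs(); print(o['t'],o['ee_pos'],o['orientation'],o['ft_force'])
E
```

```text
3.2 [ 624.63584489 -301.6350598   313.68730115] [ 3.13978599e+00  1.02882151e-01 -1.35212425e-03] [ 0.56395626 -0.72923858 -0.56825851]
```

View pics/wrist1.png

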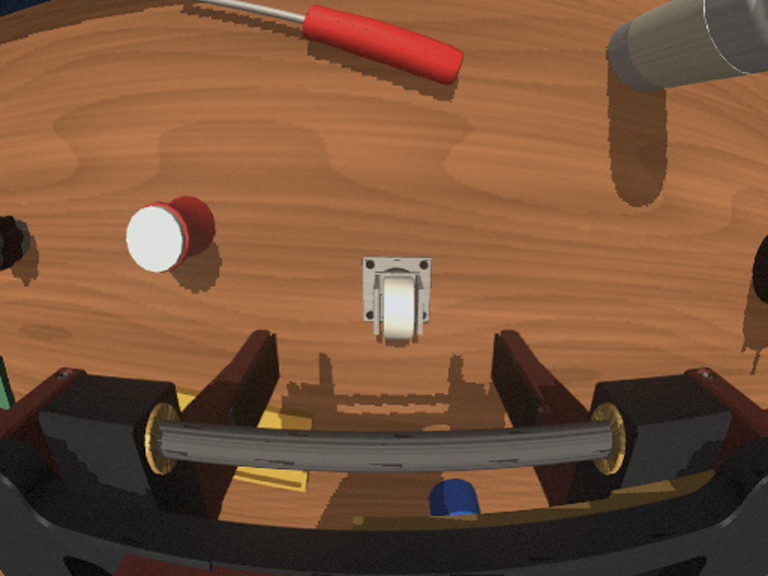

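The white castor's plate corners are at about (363,257), (431,257) and (362,320). Its wheel is at (399,307) with the axle along image x, which is the jaw direction. Yellow tray corners show at the lower left, at (245,487) and (305,491).

```bash
python3 - <<'E'
from h import *
w=dict(np.load('pics/wrist1.npz'))
W=lambda x,y,z:wf(w,x/1.5-.2,y/1.5-.2,z)[:2].round(1)
print([W(*p,4) for p in((363,257),(431,257),(362,321),(432,321))]); print('wheel',W(399,310,59),W(384,281,48),W(414,281,48))
print('y',[W(*p,10) for p in((305,491),(235,484),(311,418))],'jar',W(156,239,54))
print('cam',w['cam_to_world'][:3,3])
E
```

```text
[array([ 635.4, -284.5]), array([ 638.6, -329.8]), array([ 589.9, -286.3]), array([ 593.2, -335. ])]
wheel [ 619.  -308.1] [ 632.1 -298.8] [ 633.3 -316. ]
y [array([ 432.6, -245.3]), array([ 430.2, -182.9]), array([ 510. , -251.6])] jar [ 650.6 -160.7]
cam [ 701.10045472 -294.44427988  294.19860339]
```

Emit:
send_rows:
  commands:
    - {"translation": [-0.03, -0.02, -0.1], "twist": [0, 0, 0]}
    - {"translation": [-0.06, -0.04, -0.2], "twist": [0, 0, 0]}
    - {"translation": [-0.09, -0.07, -0.3], "twist": [0, 0, 0]}
    - {"translation": [-0.09, -0.07, -0.4], "twist": [0, 0, 0]}
    - {"translation": [-0.09, -0.07, -0.5], "twist": [0, 0, 0]}
    - {"translation": [-0.09, -0.07, -0.6], "twist": [0, 0, 0]}
    - {"translation": [-0.09, -0.07, -0.7], "twist": [0, 0, 0]}
    - {"translation": [-0.09, -0.07, -0.8], "twist": [0, 0, 0]}
    - {"translation": [-0.09, -0.07, -0.9], "twist": [0, 0, 0]}
    - {"translation": [-0.09, -0.07, -1], "twist": [0, 0, 0]}

```text
t: 4.2
ee_pos: [616.0, -306.9, 213.8]
orientation: [3.14, 0.111, 0.0]
ft_force: [0.5, -0.1, 1.4]
width: 88.1
```

Emit:
send_rows:
  commands:
    - {"translation": [0, 0, -0.08], "twist": [0, 0, 0]}
    - {"translation": [0, 0, -0.16], "twist": [0, 0, 0]}
    - {"translation": [0, 0, -0.17], "twist": [0, 0, 0]}
    - {"translation": [0, 0, -0.17], "twist": [0, 0, 0]}
    - {"translation": [0, 0, -0.17], "twist": [0, 0, 0]}
    - {"translation": [0, 0, -0.17], "twist": [0, 0, 0]}
    - {"translation": [0, 0, -0.17], "twist": [0, 0, 0]}
    - {"translation": [0, 0, -0.17], "twist": [0, 0, 0]}
    - {"translation": [0, 0, -0.17], "twist": [0, 0, 0]}
    - {"translation": [0, 0, -0.17], "twist": [0, 0, 0]}

```text
t: 5.2
ee_pos: [616.0, -307.0, 197.8]
orientation: [3.14, 0.111, 0.0]
ft_force: [-0.0, 0.5, 0.3]
width: 87.8
```

Emit:
send_rows:
  commands:
    - {"translation": [0, 0, 0], "twist": [0, 0, 0]}
    - {"translation": [0, 0, 0], "twist": [0, 0, 0]}
    - {"translation": [0, 0, 0], "twist": [0, 0, 0]}
    - {"translation": [0, 0, 0], "twist": [0, 0, 0]}
    - {"translation": [0, 0, 0], "twist": [0, 0, 0]}
    - {"translation": [0, 0, 0], "twist": [0, 0, 0]}
    - {"translation": [0, 0, 0], "twist": [0, 0, 0]}
    - {"translation": [0, 0, 0], "twist": [0, 0, 0]}
    - {"translation": [0, 0, 0], "twist": [0, 0, 0]}
    - {"translation": [0, 0, 0], "twist": [0, 0, 0]}
  grip: 1

```text
t: 6.2
ee_pos: [616.0, -307.0, 197.7]
orientation: [3.14, 0.111, 0.0]
ft_force: [-0.4, -0.3, 1.0]
width: 28.7
```

Emit:
send_rows:
  commands:
    - {"translation": [0, 0, 0.1], "twist": [0, 0, 0]}
    - {"translation": [0, 0, 0.2], "twist": [0, 0, 0]}
    - {"translation": [0, 0, 0.3], "twist": [0, 0, 0]}
    - {"translation": [-0.02, 0.08, 0.4], "twist": [0, 0, 0]}
    - {"translation": [-0.04, 0.18, 0.5], "twist": [0, 0, 0]}
    - {"translation": [-0.07, 0.29, 0.6], "twist": [0, 0, 0]}
    - {"translation": [-0.1, 0.4, 0.7], "twist": [0, 0, 0]}
    - {"translation": [-0.14, 0.52, 0.8], "twist": [0, 0, 0]}
    - {"translation": [-0.18, 0.64, 0.87], "twist": [0, 0, 0]}
    - {"translation": [-0.22, 0.75, 0.9], "twist": [0, 0, 0]}

```text
t: 7.2
ee_pos: [593.8, -230.8, 288.7]
orientation: [3.139, 0.112, 0.001]
ft_force: [0.2, -0.4, -1.0]
width: 29.1
```

Emit:
send_rows:
  commands:
    - {"translation": [-0.03, 0.1, 0], "twist": [0, 0, 0]}
    - {"translation": [-0.06, 0.2, 0], "twist": [0, 0, 0]}
    - {"translation": [-0.09, 0.3, 0], "twist": [0, 0, 0]}
    - {"translation": [-0.12, 0.4, 0], "twist": [0, 0, 0]}
    - {"translation": [-0.15, 0.5, 0], "twist": [0, 0, 0]}
    - {"translation": [-0.18, 0.6, 0], "twist": [0, 0, 0]}
    - {"translation": [-0.21, 0.7, 0], "twist": [0, 0, 0]}
    - {"translation": [-0.24, 0.8, 0], "twist": [0, 0, 0]}
    - {"translation": [-0.27, 0.9, 0], "twist": [0, 0, 0]}
    - {"translation": [-0.3, 1, 0], "twist": [0, 0, 0]}

```text
t: 8.2
ee_pos: [563.8, -131.2, 287.7]
orientation: [3.14, 0.111, 0.0]
ft_force: [0.5, 0.8, -0.3]
width: 28.8
```

Emit:
send_rows:
  commands:
    - {"translation": [-0.04, 0.1, 0], "twist": [0, 0, 0]}
    - {"translation": [-0.08, 0.2, 0], "twist": [0, 0, 0]}
    - {"translation": [-0.12, 0.3, 0], "twist": [0, 0, 0]}
    - {"translation": [-0.16, 0.4, 0], "twist": [0, 0, 0]}
    - {"translation": [-0.2, 0.5, 0], "twist": [0, 0, 0]}
    - {"translation": [-0.24, 0.6, 0], "twist": [0, 0, 0]}
    - {"translation": [-0.28, 0.7, 0], "twist": [0, 0, 0]}
    - {"translation": [-0.32, 0.8, 0], "twist": [0, 0, 0]}
    - {"translation": [-0.36, 0.9, 0], "twist": [0, 0, 0]}
    - {"translation": [-0.4, 1, 0], "twist": [0, 0, 0]}

```text
t: 9.2
ee_pos: [523.7, -31.2, 287.7]
orientation: [3.14, 0.111, 0.0]
ft_force: [-0.3, 0.4, -1.6]
width: 28.7
```

Emit:
send_rows:
  commands:
    - {"translation": [-0.04, 0.1, 0], "twist": [0, 0, -0.02]}
    - {"translation": [-0.08, 0.2, 0], "twist": [0, 0, -0.04]}
    - {"translation": [-0.12, 0.3, 0], "twist": [0, 0, -0.06]}
    - {"translation": [-0.16, 0.4, 0], "twist": [0, 0, -0.08]}
    - {"translation": [-0.2, 0.5, 0], "twist": [0, 0, -0.08]}
    - {"translation": [-0.24, 0.6, 0], "twist": [0, 0, -0.08]}
    - {"translation": [-0.28, 0.7, 0], "twist": [0, 0, -0.08]}
    - {"translation": [-0.32, 0.8, 0], "twist": [0, 0, -0.08]}
    - {"translation": [-0.36, 0.9, 0], "twist": [0, 0, -0.08]}
    - {"translation": [-0.4, 1, 0], "twist": [0, 0, -0.08]}

```text
t: 10.2
ee_pos: [483.7, 68.9, 287.7]
orientation: [-3.141, -0.048, -0.0]
ft_force: [0.6, -0.1, -1.4]
width: 28.6
```

```bash
python3 - <<'E'
from h import *
snap('wrist','wrist2'); o=ctrl.get_obs(); print(o['t'],o['ee_pos'],o['width'],o['ft_force'])
E
```

```text
10.25 [483.10878627  69.69489118 287.61537891] 28.782716735894635 [-0.68914375  1.11481521 -1.64214348]
```

View pics/wrist2.png

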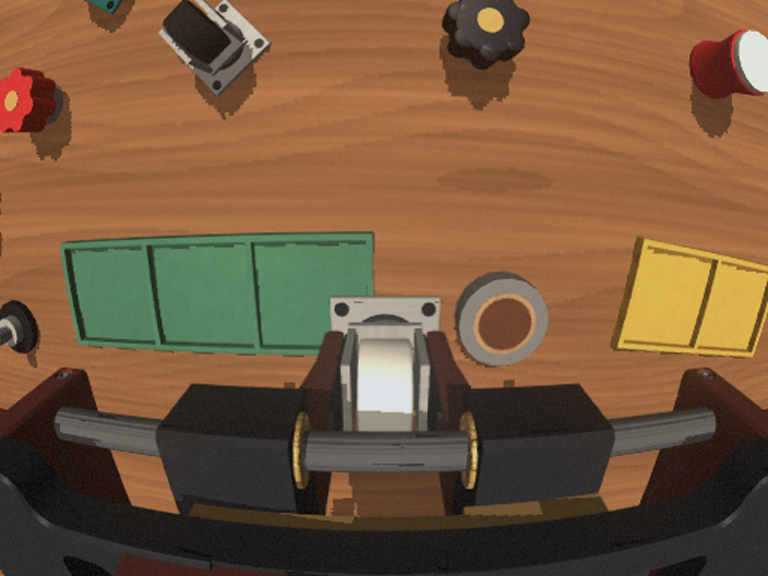

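The castor is held level. Green tray rim corners are at (374,233), (62,243) and (77,349). Yellow tray rim corners are at (639,237), (612,352) and (756,357).

```bash
python3 - <<'E'
from h import *
w=dict(np.load('pics/wrist2.npz'))
W=lambda x,y,z:wf(w,x/1.5-.2,y/1.5-.2,z)[:2].round(1)
print('g',[W(*p,10) for p in((374,233),(62,243),(77,347),(253,236),(149,240))]); print('y',[W(*p,10) for p in((639,238),(613,350),(755,356),(717,255))])
print('castorB plate',[W(*p,4) for p in((222,93),(270,46))],'foot',W(12,328,9),'redknob',W(11,100,40),'blk',W(490,20,40),'tape',W(504,318,19))
E
```

```text
g [array([516.8,  76.7]), array([509.5, 300.5]), array([429. , 302.4]), array([513.6, 149.7]), array([510.9, 222.6])]
y [array([522.9, -96.6]), array([443.2, -91.5]), array([ 432.3, -249.3]), array([ 515.9, -172. ])]
castorB plate [array([601.6, 171.7]), array([629.5, 142.2])] foot [438.3 378.8] redknob [612.8 318.6] blk [637.9  20. ] tape [469.4  -3.9]
```

Emit:
send_rows:
  commands:
    - {"translation": [-0.02, 0.1, 0], "twist": [0, 0, 0]}
    - {"translation": [-0.04, 0.2, 0], "twist": [0, 0, 0]}
    - {"translation": [-0.06, 0.3, 0], "twist": [0, 0, 0]}
    - {"translation": [-0.07, 0.4, -0.1], "twist": [0, 0, 0]}
    - {"translation": [-0.07, 0.46, -0.2], "twist": [0, 0, 0]}
    - {"translation": [-0.07, 0.46, -0.32], "twist": [0, 0, 0]}
    - {"translation": [-0.07, 0.46, -0.44], "twist": [0, 0, 0]}
    - {"translation": [-0.07, 0.46, -0.54], "twist": [0, 0, 0]}
    - {"translation": [-0.07, 0.46, -0.64], "twist": [0, 0, 0]}
    - {"translation": [-0.07, 0.46, -0.7], "twist": [0, 0, 0]}

```text
t: 11.25
ee_pos: [476.8, 113.7, 216.5]
orientation: [3.141, 0.048, -0.002]
ft_force: [-0.2, -0.7, -0.8]
width: 28.8
```

Emit:
send_rows:
  commands:
    - {"translation": [0, 0, -0.03], "twist": [0, 0, 0]}
    - {"translation": [0, 0, -0.06], "twist": [0, 0, 0]}
    - {"translation": [0, 0, -0.09], "twist": [0, 0, 0]}
    - {"translation": [0, 0, -0.12], "twist": [0, 0, 0]}
    - {"translation": [0, 0, -0.14], "twist": [0, 0, 0]}
    - {"translation": [0, 0, -0.155], "twist": [0, 0, 0]}
    - {"translation": [0, 0, -0.165], "twist": [0, 0, 0]}
    - {"translation": [0, 0, -0.165], "twist": [0, 0, 0]}
    - {"translation": [0, 0, -0.165], "twist": [0, 0, 0]}
    - {"translation": [0, 0, -0.165], "twist": [0, 0, 0]}

```text
t: 12.25
ee_pos: [477.0, 114.0, 201.3]
orientation: [-3.141, -0.048, -0.0]
ft_force: [-0.3, 0.6, -1.3]
width: 28.9
```

Emit:
send_rows:
  commands:
    - {"translation": [0, 0, 0], "twist": [0, 0, 0]}
    - {"translation": [0, 0, 0], "twist": [0, 0, 0]}
    - {"translation": [0, 0, 0], "twist": [0, 0, 0]}
    - {"translation": [0, 0, 0], "twist": [0, 0, 0]}
    - {"translation": [0, 0, 0], "twist": [0, 0, 0]}
    - {"translation": [0, 0, 0], "twist": [0, 0, 0]}
    - {"translation": [0, 0, 0], "twist": [0, 0, 0]}
    - {"translation": [0, 0, 0], "twist": [0, 0, 0]}
    - {"translation": [0, 0, 0], "twist": [0, 0, 0]}
    - {"translation": [0, 0, 0], "twist": [0, 0, 0]}
  grip: -0.5

```text
t: 13.25
ee_pos: [477.0, 114.0, 201.2]
orientation: [-3.141, -0.048, 0.0]
ft_force: [-0.5, -0.1, -0.0]
width: 66.0
```

Emit:
send_rows:
  commands:
    - {"translation": [0, 0, 0.12], "twist": [0, 0, 0]}
    - {"translation": [0, 0, 0.24], "twist": [0, 0, 0]}
    - {"translation": [0, 0, 0.36], "twist": [0, 0, 0]}
    - {"translation": [0, 0, 0.48], "twist": [0, 0, 0]}
    - {"translation": [0, 0, 0.6], "twist": [0, 0, 0]}
    - {"translation": [0.06, 0.06, 0.72], "twist": [0, 0, 0]}
    - {"translation": [0.12, 0.12, 0.82], "twist": [0, 0, 0]}
    - {"translation": [0.18, 0.18, 0.9], "twist": [0, 0, 0]}
    - {"translation": [0.24, 0.24, 0.9], "twist": [0, 0, 0]}
    - {"translation": [0.3, 0.3, 0.9], "twist": [0, 0, 0]}

```text
t: 14.25
ee_pos: [507.5, 144.6, 291.2]
orientation: [-3.141, -0.049, -0.0]
ft_force: [0.0, -0.8, -0.4]
width: 65.8
```

Emit:
send_rows:
  commands:
    - {"translation": [0.06, 0.1, 0], "twist": [0, 0, 0.1]}
    - {"translation": [0.12, 0.2, 0], "twist": [0, 0, 0.2]}
    - {"translation": [0.18, 0.3, 0], "twist": [0, 0, 0.3]}
    - {"translation": [0.24, 0.4, 0], "twist": [0, 0, 0.4]}
    - {"translation": [0.3, 0.5, 0], "twist": [0, 0, 0.5]}
    - {"translation": [0.36, 0.6, 0], "twist": [0, 0, 0.6]}
    - {"translation": [0.42, 0.7, 0], "twist": [0, 0, 0.7]}
    - {"translation": [0.48, 0.8, 0], "twist": [0, 0, 0.8]}
    - {"translation": [0.54, 0.9, 0], "twist": [0, 0, 0.9]}
    - {"translation": [0.6, 1, 0], "twist": [0, 0, 1]}
  grip: -1

```text
t: 15.25
ee_pos: [567.1, 244.7, 290.1]
orientation: [3.03, 0.827, -0.003]
ft_force: [-0.3, 0.6, -0.1]
width: 87.9
```

Emit:
send_rows:
  commands:
    - {"translation": [0.08, 0.13, 0], "twist": [0, 0, 0.1]}
    - {"translation": [0.16, 0.26, 0], "twist": [0, 0, 0.2]}
    - {"translation": [0.24, 0.4, 0], "twist": [0, 0, 0.3]}
    - {"translation": [0.32, 0.53, 0], "twist": [0, 0, 0.4]}
    - {"translation": [0.4, 0.66, 0], "twist": [0, 0, 0.5]}
    - {"translation": [0.46, 0.75, -0.08], "twist": [0, 0, 0.6]}
    - {"translation": [0.46, 0.75, -0.16], "twist": [0, 0, 0.7]}
    - {"translation": [0.46, 0.75, -0.24], "twist": [0, 0, 0.8]}
    - {"translation": [0.46, 0.75, -0.3], "twist": [0, 0, 0.9]}
    - {"translation": [0.46, 0.75, -0.3], "twist": [0, 0, 1]}

```text
t: 16.25
ee_pos: [612.4, 319.2, 258.7]
orientation: [-2.732, -1.552, 0.006]
ft_force: [-0.2, 0.4, 0.5]
width: 87.9
```

```bash
python3 - <<'E'
from h import *
snap('wrist','wrist3'); o=ctrl.get_obs(); print(o['t'],o['ee_pos'],o['width'],o['qpos'])
E
```

```text
16.3 [612.61044194 319.22556735 259.17056603] 88.02714465918385 [ 4.63152760e-01  6.88224981e-01  1.54850715e+00 -1.88990693e-05
  9.07897478e-01  9.98456828e-01]
```

View pics/wrist3.png

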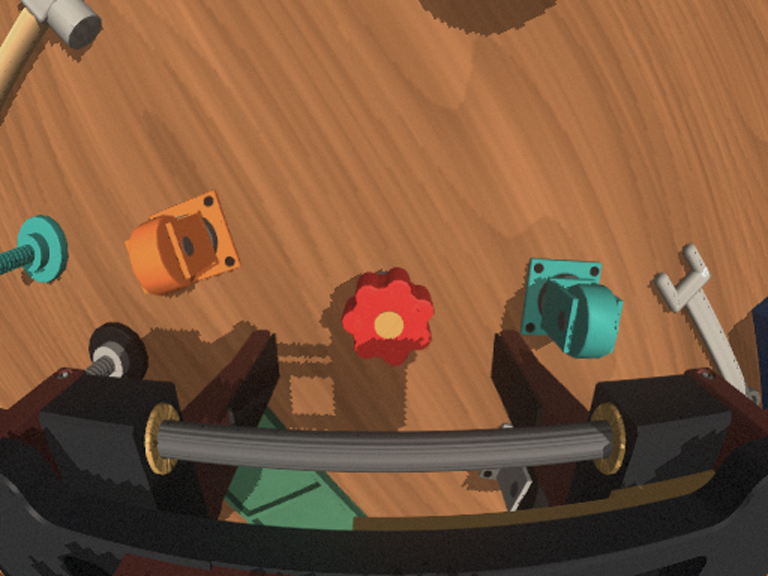

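The red knob's brass dot is at (389,325), centred between the fingers. The orange castor (180,245) and turquoise castor (575,310) stay clear of them.

Emit:
send_rows:
  commands:
    - {"translation": [0, 0, -0.1], "twist": [0, 0, 0]}
    - {"translation": [0, 0, -0.2], "twist": [0, 0, 0]}
    - {"translation": [0, 0, -0.3], "twist": [0, 0, 0]}
    - {"translation": [0, 0, -0.4], "twist": [0, 0, 0]}
    - {"translation": [0, 0, -0.5], "twist": [0, 0, 0]}
    - {"translation": [0, 0, -0.6], "twist": [0, 0, 0]}
    - {"translation": [0, 0, -0.67], "twist": [0, 0, 0]}
    - {"translation": [0, 0, -0.71], "twist": [0, 0, 0]}
    - {"translation": [0, 0, -0.71], "twist": [0, 0, 0]}
    - {"translation": [0, 0, -0.71], "twist": [0, 0, 0]}

```text
t: 17.3
ee_pos: [613.1, 319.1, 190.4]
orientation: [2.733, 1.548, 0.001]
ft_force: [-0.3, 0.5, 0.4]
width: 87.6
```

Emit:
send_rows:
  commands:
    - {"translation": [0, 0, 0], "twist": [0, 0, 0]}
    - {"translation": [0, 0, 0], "twist": [0, 0, 0]}
    - {"translation": [0, 0, 0], "twist": [0, 0, 0]}
    - {"translation": [0, 0, 0], "twist": [0, 0, 0]}
    - {"translation": [0, 0, 0], "twist": [0, 0, 0]}
    - {"translation": [0, 0, 0], "twist": [0, 0, 0]}
    - {"translation": [0, 0, 0], "twist": [0, 0, 0]}
    - {"translation": [0, 0, 0], "twist": [0, 0, 0]}
    - {"translation": [0, 0, 0], "twist": [0, 0, 0]}
    - {"translation": [0, 0, 0], "twist": [0, 0, 0]}
  grip: 1

```text
t: 18.3
ee_pos: [613.0, 319.1, 190.3]
orientation: [2.733, 1.548, 0.0]
ft_force: [-0.1, -0.5, 0.9]
width: 45.5
```

Emit:
send_rows:
  commands:
    - {"translation": [0, 0, 0.1], "twist": [0, 0, 0]}
    - {"translation": [0, 0, 0.2], "twist": [0, 0, 0]}
    - {"translation": [0, 0, 0.3], "twist": [0, 0, 0]}
    - {"translation": [-0.07, -0.02, 0.4], "twist": [0, 0, 0]}
    - {"translation": [-0.14, -0.05, 0.5], "twist": [0, 0, 0]}
    - {"translation": [-0.22, -0.08, 0.5], "twist": [0, 0, 0.05]}
    - {"translation": [-0.3, -0.11, 0.5], "twist": [0, 0, 0.15]}
    - {"translation": [-0.38, -0.14, 0.5], "twist": [0, 0, 0.25]}
    - {"translation": [-0.46, -0.17, 0.5], "twist": [0, 0, 0.35]}
    - {"translation": [-0.54, -0.2, 0.5], "twist": [0, 0, 0.45]}

```text
t: 19.3
ee_pos: [557.8, 298.6, 240.0]
orientation: [-2.539, -1.85, 0.001]
ft_force: [-0.2, 0.6, -1.4]
width: 45.6
```

Emit:
send_rows:
  commands:
    - {"translation": [-0.1, -0.04, 0], "twist": [0, 0, 0.1]}
    - {"translation": [-0.2, -0.08, 0], "twist": [0, 0, 0.2]}
    - {"translation": [-0.3, -0.12, 0], "twist": [0, 0, 0.3]}
    - {"translation": [-0.4, -0.17, 0], "twist": [0, 0, 0.4]}
    - {"translation": [-0.5, -0.22, 0], "twist": [0, 0, 0.5]}
    - {"translation": [-0.6, -0.27, 0], "twist": [0, 0, 0.6]}
    - {"translation": [-0.7, -0.32, 0], "twist": [0, 0, 0.65]}
    - {"translation": [-0.8, -0.36, 0], "twist": [0, 0, 0.65]}
    - {"translation": [-0.86, -0.365, 0], "twist": [0, 0, 0.65]}
    - {"translation": [-0.865, -0.365, -0.04], "twist": [0, 0, 0.65]}

```text
t: 20.3
ee_pos: [471.9, 262.5, 236.5]
orientation: [2.211, 2.232, 0.001]
ft_force: [-0.1, 0.3, -1.4]
width: 45.6
```

Emit:
send_rows:
  commands:
    - {"translation": [0, 0, -0.07], "twist": [0, 0, 0]}
    - {"translation": [0, 0, -0.14], "twist": [0, 0, 0]}
    - {"translation": [0, 0, -0.21], "twist": [0, 0, 0]}
    - {"translation": [0, 0, -0.28], "twist": [0, 0, 0]}
    - {"translation": [0, 0, -0.34], "twist": [0, 0, 0]}
    - {"translation": [0, 0, -0.38], "twist": [0, 0, 0]}
    - {"translation": [0, 0, -0.41], "twist": [0, 0, 0]}
    - {"translation": [0, 0, -0.42], "twist": [0, 0, 0]}
    - {"translation": [0, 0, -0.42], "twist": [0, 0, 0]}
    - {"translation": [0, 0, -0.42], "twist": [0, 0, 0]}

```text
t: 21.3
ee_pos: [472.6, 262.6, 194.4]
orientation: [2.21, 2.232, 0.001]
ft_force: [1.0, 0.7, -0.2]
width: 45.3
```

Emit:
send_rows:
  commands:
    - {"translation": [0, 0, 0], "twist": [0, 0, 0]}
    - {"translation": [0, 0, 0], "twist": [0, 0, 0]}
    - {"translation": [0, 0, 0], "twist": [0, 0, 0]}
    - {"translation": [0, 0, 0], "twist": [0, 0, 0]}
    - {"translation": [0, 0, 0], "twist": [0, 0, 0]}
    - {"translation": [0, 0, 0], "twist": [0, 0, 0]}
    - {"translation": [0, 0, 0], "twist": [0, 0, 0]}
    - {"translation": [0, 0, 0], "twist": [0, 0, 0]}
    - {"translation": [0, 0, 0], "twist": [0, 0, 0]}
    - {"translation": [0, 0, 0], "twist": [0, 0, 0]}
  grip: -0.6

```text
t: 22.3
ee_pos: [472.5, 262.5, 194.2]
orientation: [-2.21, -2.233, 0.0]
ft_force: [1.0, -0.1, -0.8]
width: 70.1
```

Emit:
send_rows:
  commands:
    - {"translation": [0, 0, 0.12], "twist": [0, 0, 0]}
    - {"translation": [0, 0, 0.24], "twist": [0, 0, 0]}
    - {"translation": [0, 0, 0.36], "twist": [0, 0, 0]}
    - {"translation": [0, 0, 0.48], "twist": [0, 0, 0]}
    - {"translation": [0, 0, 0.6], "twist": [0, 0, 0]}
    - {"translation": [0, -0.07, 0.72], "twist": [0, 0, 0]}
    - {"translation": [0, -0.14, 0.82], "twist": [0, 0, 0]}
    - {"translation": [0, -0.21, 0.9], "twist": [0, 0, 0]}
    - {"translation": [0, -0.28, 0.9], "twist": [0, 0, 0]}
    - {"translation": [0, -0.36, 0.9], "twist": [0, 0, 0]}

```text
t: 23.3
ee_pos: [472.4, 225.7, 284.2]
orientation: [2.21, 2.232, 0.0]
ft_force: [-0.7, 0.9, -0.4]
width: 70.3
```

Emit:
send_rows:
  commands:
    - {"translation": [0, -0.1, 0], "twist": [0, 0, 0]}
    - {"translation": [0, -0.2, 0], "twist": [0, 0, 0]}
    - {"translation": [0, -0.3, 0], "twist": [0, 0, 0]}
    - {"translation": [0, -0.4, 0], "twist": [0, 0, 0]}
    - {"translation": [0, -0.5, 0], "twist": [0, 0, 0]}
    - {"translation": [0, -0.6, 0], "twist": [0, 0, 0]}
    - {"translation": [0, -0.7, 0], "twist": [0, 0, 0]}
    - {"translation": [0, -0.8, 0], "twist": [0, 0, 0]}
    - {"translation": [0, -0.9, 0], "twist": [0, 0, 0]}
    - {"translation": [0, -1, 0], "twist": [0, 0, 0]}
  grip: -1

```text
t: 24.3
ee_pos: [472.5, 125.7, 284.2]
orientation: [2.21, 2.232, 0.0]
ft_force: [0.6, 0.5, 0.4]
width: 87.6
```

Emit:
send_rows:
  commands:
    - {"translation": [-0.01, -0.1, 0], "twist": [0, 0, 0]}
    - {"translation": [-0.02, -0.2, 0], "twist": [0, 0, 0]}
    - {"translation": [-0.03, -0.3, 0], "twist": [0, 0, 0]}
    - {"translation": [-0.04, -0.4, 0], "twist": [0, 0, 0]}
    - {"translation": [-0.05, -0.5, 0], "twist": [0, 0, 0]}
    - {"translation": [-0.06, -0.6, 0], "twist": [0, 0, 0]}
    - {"translation": [-0.07, -0.7, 0], "twist": [0, 0, 0]}
    - {"translation": [-0.08, -0.8, 0], "twist": [0, 0, 0]}
    - {"translation": [-0.09, -0.9, 0], "twist": [0, 0, 0]}
    - {"translation": [-0.1, -1, 0], "twist": [0, 0, 0]}

```text
t: 25.3
ee_pos: [462.4, 25.7, 284.2]
orientation: [-2.21, -2.233, 0.0]
ft_force: [1.1, 0.2, 1.1]
width: 87.7
```

Emit:
send_rows:
  commands:
    - {"translation": [-0.01, -0.1, 0], "twist": [0, 0, 0]}
    - {"translation": [-0.02, -0.2, 0], "twist": [0, 0, 0]}
    - {"translation": [-0.03, -0.3, 0], "twist": [0, 0, 0]}
    - {"translation": [-0.04, -0.4, 0], "twist": [0, 0, 0]}
    - {"translation": [-0.05, -0.5, 0], "twist": [0, 0, 0]}
    - {"translation": [-0.06, -0.6, 0], "twist": [0, 0, 0]}
    - {"translation": [-0.07, -0.7, 0], "twist": [0, 0, 0]}
    - {"translation": [-0.08, -0.8, 0], "twist": [0, 0, 0]}
    - {"translation": [-0.09, -0.9, 0], "twist": [0, 0, 0]}
    - {"translation": [-0.1, -1, 0], "twist": [0, 0, 0]}

```text
t: 26.3
ee_pos: [452.4, -74.3, 284.2]
orientation: [-2.21, -2.233, 0.0]
ft_force: [0.2, -0.2, 0.1]
width: 87.6
```

Emit:
send_rows:
  commands:
    - {"translation": [-0.01, -0.1, 0], "twist": [0, 0, 0]}
    - {"translation": [-0.02, -0.2, 0], "twist": [0, 0, 0]}
    - {"translation": [-0.03, -0.3, 0], "twist": [0, 0, 0]}
    - {"translation": [-0.04, -0.4, 0], "twist": [0, 0, 0]}
    - {"translation": [-0.05, -0.5, 0], "twist": [0, 0, 0]}
    - {"translation": [-0.06, -0.6, 0], "twist": [0, 0, 0]}
    - {"translation": [-0.07, -0.7, 0], "twist": [0, 0, 0]}
    - {"translation": [-0.08, -0.8, 0], "twist": [0, 0, 0]}
    - {"translation": [-0.09, -0.9, 0], "twist": [0, 0, 0]}
    - {"translation": [-0.1, -1, 0], "twist": [0, 0, 0]}

```text
t: 27.3
ee_pos: [442.4, -174.3, 284.2]
orientation: [2.21, 2.232, 0.0]
ft_force: [0.4, -0.2, 0.2]
width: 88.0
```

Emit:
send_rows:
  commands:
    - {"translation": [-0.01, -0.1, 0], "twist": [0, 0, 0]}
    - {"translation": [-0.02, -0.2, 0], "twist": [0, 0, 0]}
    - {"translation": [-0.03, -0.3, 0], "twist": [0, 0, 0]}
    - {"translation": [-0.04, -0.4, 0], "twist": [0, 0, 0]}
    - {"translation": [-0.05, -0.5, 0], "twist": [0, 0, 0]}
    - {"translation": [-0.06, -0.6, 0], "twist": [0, 0, 0]}
    - {"translation": [-0.07, -0.7, 0], "twist": [0, 0, 0]}
    - {"translation": [-0.08, -0.8, 0], "twist": [0, 0, 0]}
    - {"translation": [-0.09, -0.9, 0], "twist": [0, 0, 0]}
    - {"translation": [-0.1, -1, 0], "twist": [0, 0, 0]}

```text
t: 28.3
ee_pos: [432.4, -274.3, 284.1]
orientation: [-2.21, -2.232, 0.0]
ft_force: [-0.2, 0.0, 0.2]
width: 88.1
```

```bash
python3 - <<'E'
from h import *
d=snap('wrist','wrist4'); o=ctrl.get_obs(); print(o['t'],o['ee_pos'],o['width'],o['qpos'])
h=cv2.cvtColor(d['img'],cv2.COLOR_RGB2HSV)
m=cv2.inRange(h,(105,150,50),(125,255,255)); n,l,s,c=cv2.connectedComponentsWithStats(m)
for i in range(1,n):
    if s[i,4]>150: print(s[i],c[i],wf(d,*c[i],30))
E
```

```text
28.35 [ 432.52904531 -275.41212653  284.31051647] 87.88858605390666 [-5.90126936e-01  4.42600717e-01  1.95509223e+00 -5.06910686e-04
  7.42855278e-01 -5.99354082e-01]
```

View pics/wrist4.png

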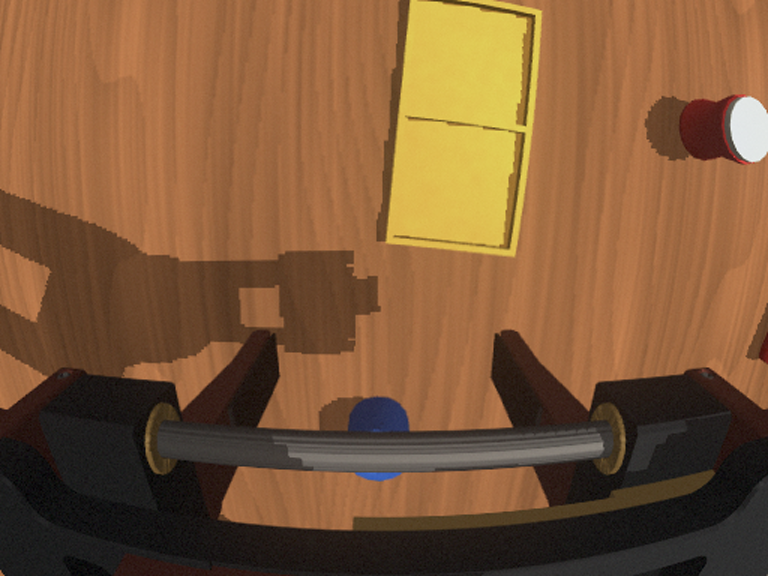

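The spacer's near edge is at (379,398). The whole yellow tray shows, with rim corners (386,242), (516,255), (541,11) and (410,0).

```bash
python3 - <<'E'
from h import *
w=dict(np.load('pics/wrist4.npz'))
W=lambda x,y,z:wf(w,x/1.5-.2,y/1.5-.2,z)[:2].round(1)
c=np.array([W(*p,10) for p in((386,242),(516,255),(541,11),(410,0))]);print(c.tolist(),c.mean(0),np.linalg.norm(np.roll(c,-1,0)-c,axis=1))
print('sp near bottom',W(379,397,0), 'left/right mid',W(348,430,20),W(410,430,20),'far top',W(379,481,42))
E
```

```text
[[432.3, -244.7], [510.4, -251.0], [522.2, -101.2], [444.4, -101.8]] [ 477.325 -174.675] [ 78.3536853  150.26403429  77.80231359 143.41136636]
sp near bottom [ 428.8 -353. ] left/right mid [ 408.7 -367.2] [ 449.5 -366.6] far top [ 429.5 -392.5]
```

Emit:
send_rows:
  commands:
    - {"translation": [0, -0.12, 0], "twist": [0, 0, 0]}
    - {"translation": [-0.01, -0.24, 0], "twist": [0, 0, 0]}
    - {"translation": [-0.01, -0.36, 0], "twist": [0, 0, 0]}
    - {"translation": [-0.02, -0.48, 0], "twist": [0, 0, 0]}
    - {"translation": [-0.02, -0.6, 0], "twist": [0, 0, 0]}
    - {"translation": [-0.03, -0.72, 0], "twist": [0, 0, 0]}
    - {"translation": [-0.03, -0.84, 0], "twist": [0, 0, 0]}
    - {"translation": [-0.035, -0.92, 0], "twist": [0, 0, 0]}
    - {"translation": [-0.035, -0.96, -0.06], "twist": [0, 0, 0]}
    - {"translation": [-0.035, -0.96, -0.14], "twist": [0, 0, 0]}

```text
t: 29.35
ee_pos: [429.0, -370.0, 269.9]
orientation: [2.21, 2.231, 0.0]
ft_force: [0.3, 0.4, 0.6]
width: 87.7
```

Emit:
send_rows:
  commands:
    - {"translation": [0, 0, -0.1], "twist": [0, 0, 0]}
    - {"translation": [0, 0, -0.2], "twist": [0, 0, 0]}
    - {"translation": [0, 0, -0.3], "twist": [0, 0, 0]}
    - {"translation": [0, 0, -0.4], "twist": [0, 0, 0]}
    - {"translation": [0, 0, -0.5], "twist": [0, 0, 0]}
    - {"translation": [0, 0, -0.6], "twist": [0, 0, 0]}
    - {"translation": [0, 0, -0.7], "twist": [0, 0, 0]}
    - {"translation": [0, 0, -0.78], "twist": [0, 0, 0]}
    - {"translation": [0, 0, -0.82], "twist": [0, 0, 0]}
    - {"translation": [0, 0, -0.82], "twist": [0, 0, 0]}

```text
t: 30.35
ee_pos: [428.8, -369.4, 187.5]
orientation: [-2.21, -2.232, 0.0]
ft_force: [0.9, -0.8, 0.4]
width: 87.4
```

Emit:
send_rows:
  commands:
    - {"translation": [0, 0, 0], "twist": [0, 0, 0]}
    - {"translation": [0, 0, 0], "twist": [0, 0, 0]}
    - {"translation": [0, 0, 0], "twist": [0, 0, 0]}
    - {"translation": [0, 0, 0], "twist": [0, 0, 0]}
    - {"translation": [0, 0, 0], "twist": [0, 0, 0]}
    - {"translation": [0, 0, 0], "twist": [0, 0, 0]}
    - {"translation": [0, 0, 0], "twist": [0, 0, 0]}
    - {"translation": [0, 0, 0], "twist": [0, 0, 0]}
    - {"translation": [0, 0, 0], "twist": [0, 0, 0]}
    - {"translation": [0, 0, 0], "twist": [0, 0, 0]}
  grip: 1

```text
t: 31.35
ee_pos: [429.0, -369.5, 188.3]
orientation: [2.21, 2.232, 0.0]
ft_force: [-0.6, 0.1, 1.8]
width: 41.3
```

Emit:
send_rows:
  commands:
    - {"translation": [0, 0, 0.12], "twist": [0, 0, 0]}
    - {"translation": [0, 0, 0.24], "twist": [0, 0, 0]}
    - {"translation": [0, 0.05, 0.36], "twist": [0, 0, 0]}
    - {"translation": [0, 0.1, 0.48], "twist": [0, 0, 0]}
    - {"translation": [0, 0.18, 0.6], "twist": [0, 0, 0]}
    - {"translation": [0, 0.26, 0.72], "twist": [0, 0, 0]}
    - {"translation": [0, 0.34, 0.82], "twist": [0, 0, 0]}
    - {"translation": [0, 0.42, 0.9], "twist": [0, 0, 0]}
    - {"translation": [0, 0.5, 0.9], "twist": [0, 0, 0]}
    - {"translation": [0.01, 0.58, 0.9], "twist": [0, 0, 0]}

```text
t: 32.35
ee_pos: [429.9, -310.7, 278.2]
orientation: [-2.21, -2.233, 0.0]
ft_force: [0.5, 0.6, -1.1]
width: 41.4
```

Emit:
send_rows:
  commands:
    - {"translation": [0.01, 0.1, 0], "twist": [0, 0, 0]}
    - {"translation": [0.02, 0.2, 0], "twist": [0, 0, 0]}
    - {"translation": [0.03, 0.3, 0], "twist": [0, 0, 0]}
    - {"translation": [0.04, 0.4, 0], "twist": [0, 0, 0]}
    - {"translation": [0.05, 0.5, 0], "twist": [0, 0, 0]}
    - {"translation": [0.06, 0.6, 0], "twist": [0, 0, 0]}
    - {"translation": [0.07, 0.7, 0], "twist": [0, 0, 0]}
    - {"translation": [0.08, 0.8, 0], "twist": [0, 0, 0]}
    - {"translation": [0.09, 0.9, 0], "twist": [0, 0, 0]}
    - {"translation": [0.1, 1, 0], "twist": [0, 0, 0]}

```text
t: 33.35
ee_pos: [440.1, -210.6, 278.2]
orientation: [2.21, 2.233, 0.0]
ft_force: [-0.4, 0.1, -1.5]
width: 41.4
```

Emit:
send_rows:
  commands:
    - {"translation": [0.01, 0.1, 0], "twist": [0, 0, 0]}
    - {"translation": [0.02, 0.2, 0], "twist": [0, 0, 0]}
    - {"translation": [0.03, 0.3, 0], "twist": [0, 0, 0]}
    - {"translation": [0.04, 0.4, 0], "twist": [0, 0, 0]}
    - {"translation": [0.05, 0.5, 0], "twist": [0, 0, 0]}
    - {"translation": [0.06, 0.6, 0], "twist": [0, 0, 0]}
    - {"translation": [0.07, 0.7, 0], "twist": [0, 0, 0]}
    - {"translation": [0.08, 0.8, 0], "twist": [0, 0, 0]}
    - {"translation": [0.09, 0.9, 0], "twist": [0, 0, 0]}
    - {"translation": [0.1, 1, 0], "twist": [0, 0, 0]}

```text
t: 34.35
ee_pos: [450.1, -110.6, 278.2]
orientation: [-2.21, -2.233, -0.0]
ft_force: [0.2, 0.2, -0.9]
width: 41.0
```

Emit:
send_rows:
  commands:
    - {"translation": [0.01, 0.1, 0], "twist": [0, 0, 0]}
    - {"translation": [0.02, 0.2, 0], "twist": [0, 0, 0]}
    - {"translation": [0.03, 0.3, 0], "twist": [0, 0, 0]}
    - {"translation": [0.04, 0.4, 0], "twist": [0, 0, 0]}
    - {"translation": [0.05, 0.5, 0], "twist": [0, 0, 0]}
    - {"translation": [0.06, 0.6, 0], "twist": [0, 0, 0]}
    - {"translation": [0.07, 0.7, 0], "twist": [0, 0, 0]}
    - {"translation": [0.08, 0.8, 0], "twist": [0, 0, 0]}
    - {"translation": [0.09, 0.9, 0], "twist": [0, 0, 0]}
    - {"translation": [0.1, 1, 0], "twist": [0, 0, 0]}

```text
t: 35.35
ee_pos: [460.0, -10.6, 278.2]
orientation: [-2.21, -2.233, 0.0]
ft_force: [-0.3, -0.8, -0.0]
width: 41.1
```

Emit:
send_rows:
  commands:
    - {"translation": [0.01, 0.1, 0], "twist": [0, 0, 0]}
    - {"translation": [0.02, 0.2, 0], "twist": [0, 0, 0]}
    - {"translation": [0.03, 0.3, 0], "twist": [0, 0, 0]}
    - {"translation": [0.04, 0.4, 0], "twist": [0, 0, 0]}
    - {"translation": [0.05, 0.5, 0], "twist": [0, 0, 0]}
    - {"translation": [0.06, 0.6, 0], "twist": [0, 0, 0]}
    - {"translation": [0.07, 0.7, 0], "twist": [0, 0, 0]}
    - {"translation": [0.08, 0.8, 0], "twist": [0, 0, 0]}
    - {"translation": [0.09, 0.9, 0], "twist": [0, 0, 0]}
    - {"translation": [0.1, 1, 0], "twist": [0, 0, 0]}

```text
t: 36.35
ee_pos: [470.0, 89.4, 278.2]
orientation: [-2.21, -2.233, 0.0]
ft_force: [0.4, -0.1, -0.4]
width: 41.3
```

Emit:
send_rows:
  commands:
    - {"translation": [0, 0.1, 0], "twist": [0, 0, 0]}
    - {"translation": [0.01, 0.2, 0], "twist": [0, 0, 0]}
    - {"translation": [0.02, 0.3, 0], "twist": [0, 0, 0]}
    - {"translation": [0.03, 0.4, 0], "twist": [0, 0, 0]}
    - {"translation": [0.04, 0.5, 0], "twist": [0, 0, 0]}
    - {"translation": [0.05, 0.6, 0], "twist": [0, 0, 0]}
    - {"translation": [0.05, 0.7, 0], "twist": [0, 0, 0]}
    - {"translation": [0.05, 0.8, 0], "twist": [0, 0, 0]}
    - {"translation": [0.05, 0.9, 0], "twist": [0, 0, 0]}
    - {"translation": [0.05, 1, 0], "twist": [0, 0, 0]}

```text
t: 37.35
ee_pos: [474.9, 189.4, 278.1]
orientation: [-2.21, -2.233, 0.0]
ft_force: [0.4, 0.4, -0.9]
width: 41.7
```

```bash
python3 - <<'E'
from h import *
snap('wrist','wrist5'); o=ctrl.get_obs(); print(o['t'],o['ee_pos'],o['width'])
E
```

```text
37.4 [475.1193881  190.33706793 278.27346183] 41.431008183618246
```

View pics/wrist5.png

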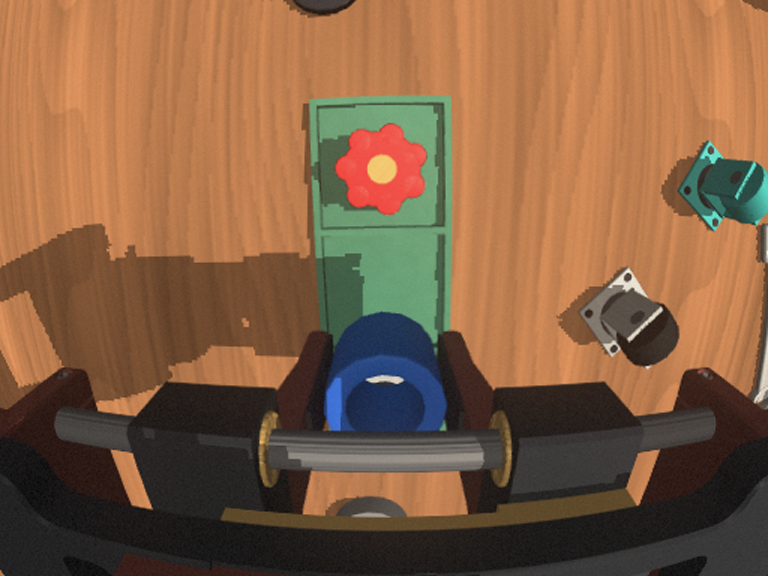

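The spacer is held over the empty middle compartment. The red knob stands well inside the end compartment at (381,169).

Emit:
send_rows:
  commands:
    - {"translation": [0, -0.01, -0.12], "twist": [0, 0, 0]}
    - {"translation": [0, -0.01, -0.24], "twist": [0, 0, 0]}
    - {"translation": [0, -0.01, -0.36], "twist": [0, 0, 0]}
    - {"translation": [0, -0.01, -0.48], "twist": [0, 0, 0]}
    - {"translation": [0, -0.01, -0.6], "twist": [0, 0, 0]}
    - {"translation": [0, -0.01, -0.7], "twist": [0, 0, 0]}
    - {"translation": [0, -0.01, -0.77], "twist": [0, 0, 0]}
    - {"translation": [0, -0.01, -0.82], "twist": [0, 0, 0]}
    - {"translation": [0, -0.01, -0.85], "twist": [0, 0, 0]}
    - {"translation": [0, -0.01, -0.865], "twist": [0, 0, 0]}

```text
t: 38.4
ee_pos: [475.1, 187.6, 191.6]
orientation: [2.21, 2.232, 0.0]
ft_force: [0.1, 1.0, -0.7]
width: 41.2
```

Emit:
send_rows:
  commands:
    - {"translation": [0, 0, 0], "twist": [0, 0, 0]}
    - {"translation": [0, 0, 0], "twist": [0, 0, 0]}
    - {"translation": [0, 0, 0], "twist": [0, 0, 0]}
    - {"translation": [0, 0, 0], "twist": [0, 0, 0]}
    - {"translation": [0, 0, 0], "twist": [0, 0, 0]}
    - {"translation": [0, 0, 0], "twist": [0, 0, 0]}
    - {"translation": [0, 0, 0], "twist": [0, 0, 0]}
    - {"translation": [0, 0, 0], "twist": [0, 0, 0]}
    - {"translation": [0, 0, 0], "twist": [0, 0, 0]}
    - {"translation": [0, 0, 0], "twist": [0, 0, 0]}
  grip: -0.6

```text
t: 39.4
ee_pos: [475.8, 187.7, 192.3]
orientation: [2.209, 2.232, 0.004]
ft_force: [2.4, -0.6, 5.5]
width: 70.1
```

```bash
python3 - <<'E'
from h import *
w=dict(np.load('pics/wrist5.npz'))
W=lambda x,y,z:wf(w,x/1.5-.2,y/1.5-.2,z)[:2].round(1)
print([W(*p,4) for p in((628,266),(580,314),(612,356),(648,368))], ctrl.get_obs()['ee_pos'])
E
```

```text
[array([632.7, 207.7]), array([601.2, 174.9]), array([632.3, 143.6]), array([666.7, 132.3])] [475.8184618 187.7411904 192.3001281]
```

Emit:
send_rows:
  commands:
    - {"translation": [0, 0, 0.12], "twist": [0, 0, 0]}
    - {"translation": [0, 0, 0.24], "twist": [0, 0, 0]}
    - {"translation": [0, 0, 0.36], "twist": [0, 0, 0]}
    - {"translation": [0, 0, 0.48], "twist": [0, 0, 0]}
    - {"translation": [0.04, 0, 0.6], "twist": [0, 0, 0]}
    - {"translation": [0.1, 0, 0.72], "twist": [0, 0, 0]}
    - {"translation": [0.18, 0, 0.82], "twist": [0, 0, 0]}
    - {"translation": [0.26, 0, 0.9], "twist": [0, 0, 0]}
    - {"translation": [0.34, 0, 0.9], "twist": [0, 0, 0]}
    - {"translation": [0.42, 0, 0.9], "twist": [0, 0, 0]}

```text
t: 40.4
ee_pos: [517.7, 187.5, 281.7]
orientation: [2.21, 2.232, 0.0]
ft_force: [-0.2, 0.4, -1.0]
width: 70.3
```

Emit:
send_rows:
  commands:
    - {"translation": [0.1, -0.01, 0], "twist": [0, 0, -0.1]}
    - {"translation": [0.2, -0.02, 0], "twist": [0, 0, -0.2]}
    - {"translation": [0.3, -0.03, 0], "twist": [0, 0, -0.3]}
    - {"translation": [0.4, -0.04, 0], "twist": [0, 0, -0.4]}
    - {"translation": [0.5, -0.05, 0], "twist": [0, 0, -0.5]}
    - {"translation": [0.6, -0.06, 0], "twist": [0, 0, -0.6]}
    - {"translation": [0.7, -0.08, 0], "twist": [0, 0, -0.7]}
    - {"translation": [0.8, -0.1, 0], "twist": [0, 0, -0.8]}
    - {"translation": [0.9, -0.11, 0], "twist": [0, 0, -0.9]}
    - {"translation": [1, -0.12, 0], "twist": [0, 0, -1]}
  grip: -1

```text
t: 41.4
ee_pos: [617.5, 175.3, 280.5]
orientation: [-2.695, -1.613, 0.003]
ft_force: [0.5, -0.3, -0.1]
width: 87.6
```

Emit:
send_rows:
  commands:
    - {"translation": [0.04, 0, 0], "twist": [0, 0, -0.1]}
    - {"translation": [0.08, 0, 0], "twist": [0, 0, -0.2]}
    - {"translation": [0.12, 0, 0], "twist": [0, 0, -0.3]}
    - {"translation": [0.16, 0, 0], "twist": [0, 0, -0.4]}
    - {"translation": [0.165, 0, 0], "twist": [0, 0, -0.5]}
    - {"translation": [0.165, 0, 0], "twist": [0, 0, -0.59]}
    - {"translation": [0.165, 0, 0], "twist": [0, 0, -0.59]}
    - {"translation": [0.165, 0, 0], "twist": [0, 0, -0.59]}
    - {"translation": [0.165, 0, 0], "twist": [0, 0, -0.59]}
    - {"translation": [0.165, 0, 0], "twist": [0, 0, -0.59]}

```text
t: 42.4
ee_pos: [633.5, 175.5, 281.5]
orientation: [-2.902, -1.204, 0.0]
ft_force: [0.4, -1.3, 0.3]
width: 88.0
```

```bash
python3 - <<'E'
from h import *
snap('wrist','wrist6'); o=ctrl.get_obs(); print(o['t'],o['ee_pos'],o['width'],o['orientation'])
E
```

```text
42.45 [633.48585446 175.53733848 281.58458159] 87.74672863192279 [-2.90189200e+00 -1.20348599e+00  2.25541625e-04]
```

View pics/wrist6.png

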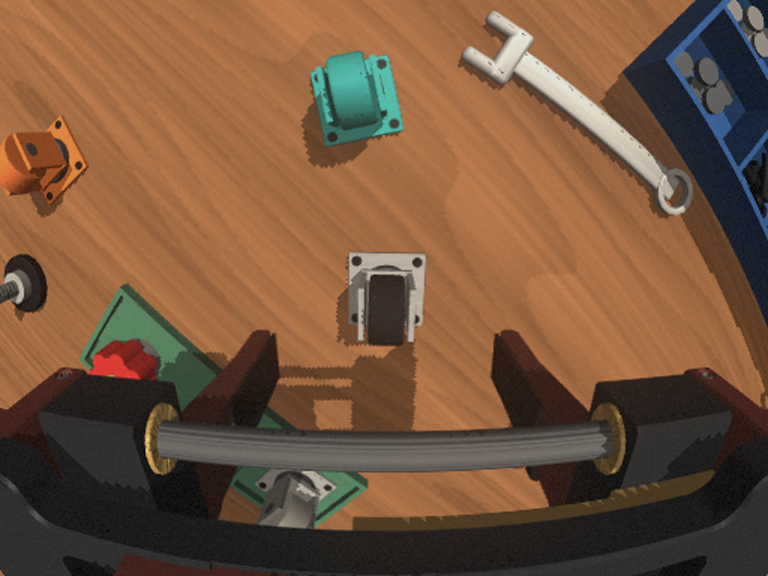

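The black castor has its plate corners at (349,252) and (426,253) and its wheel at (386,305), a steel fork with a black wheel. Its axle lies along the jaws, and it is centred.

Emit:
send_rows:
  commands:
    - {"translation": [0, 0, -0.1], "twist": [0, 0, 0]}
    - {"translation": [0, 0, -0.2], "twist": [0, 0, 0]}
    - {"translation": [0, 0, -0.3], "twist": [0, 0, 0]}
    - {"translation": [0, 0, -0.4], "twist": [0, 0, 0]}
    - {"translation": [0, 0, -0.5], "twist": [0, 0, 0]}
    - {"translation": [0, 0, -0.6], "twist": [0, 0, 0]}
    - {"translation": [0, 0, -0.7], "twist": [0, 0, 0]}
    - {"translation": [0, 0, -0.79], "twist": [0, 0, 0]}
    - {"translation": [0, 0, -0.84], "twist": [0, 0, 0]}
    - {"translation": [0, 0, -0.84], "twist": [0, 0, 0]}

```text
t: 43.45
ee_pos: [633.2, 175.4, 196.8]
orientation: [-2.902, -1.203, 0.002]
ft_force: [0.1, -1.0, -0.6]
width: 87.6
```

Emit:
send_rows:
  commands:
    - {"translation": [0, 0, 0], "twist": [0, 0, 0]}
    - {"translation": [0, 0, 0], "twist": [0, 0, 0]}
    - {"translation": [0, 0, 0], "twist": [0, 0, 0]}
    - {"translation": [0, 0, 0], "twist": [0, 0, 0]}
    - {"translation": [0, 0, 0], "twist": [0, 0, 0]}
    - {"translation": [0, 0, 0], "twist": [0, 0, 0]}
    - {"translation": [0, 0, 0], "twist": [0, 0, 0]}
    - {"translation": [0, 0, 0], "twist": [0, 0, 0]}
    - {"translation": [0, 0, 0], "twist": [0, 0, 0]}
    - {"translation": [0, 0, 0], "twist": [0, 0, 0]}
  grip: 1

```text
t: 44.45
ee_pos: [633.5, 175.5, 197.7]
orientation: [2.902, 1.203, 0.0]
ft_force: [0.4, 0.2, 0.5]
width: 28.6
```

Emit:
send_rows:
  commands:
    - {"translation": [0, 0, 0.12], "twist": [0, 0, 0]}
    - {"translation": [0, 0, 0.24], "twist": [0, 0, 0]}
    - {"translation": [0, 0, 0.36], "twist": [0, 0, 0]}
    - {"translation": [0, 0, 0.48], "twist": [0, 0, 0]}
    - {"translation": [-0.01, -0.02, 0.6], "twist": [0, 0, 0]}
    - {"translation": [-0.02, -0.05, 0.72], "twist": [0, 0, 0]}
    - {"translation": [-0.04, -0.09, 0.82], "twist": [0, 0, 0]}
    - {"translation": [-0.06, -0.14, 0.9], "twist": [0, 0, 0]}
    - {"translation": [-0.08, -0.19, 0.9], "twist": [0, 0, 0]}
    - {"translation": [-0.1, -0.24, 0.9], "twist": [0, 0, 0]}

```text
t: 45.45
ee_pos: [623.2, 150.9, 287.7]
orientation: [-2.902, -1.202, 0.0]
ft_force: [0.4, -0.3, -1.3]
width: 29.0
```

Emit:
send_rows:
  commands:
    - {"translation": [-0.04, -0.09, 0], "twist": [0, 0, 0.08]}
    - {"translation": [-0.08, -0.18, 0], "twist": [0, 0, 0.16]}
    - {"translation": [-0.12, -0.27, 0], "twist": [0, 0, 0.24]}
    - {"translation": [-0.16, -0.36, 0], "twist": [0, 0, 0.32]}
    - {"translation": [-0.2, -0.45, 0], "twist": [0, 0, 0.4]}
    - {"translation": [-0.24, -0.54, 0], "twist": [0, 0, 0.48]}
    - {"translation": [-0.28, -0.63, 0], "twist": [0, 0, 0.56]}
    - {"translation": [-0.32, -0.72, 0], "twist": [0, 0, 0.64]}
    - {"translation": [-0.36, -0.81, 0], "twist": [0, 0, 0.7]}
    - {"translation": [-0.4, -0.9, 0], "twist": [0, 0, 0.75]}

```text
t: 46.45
ee_pos: [582.9, 60.8, 286.9]
orientation: [-2.626, -1.724, 0.002]
ft_force: [0.4, -0.1, -0.4]
width: 28.9
```

Emit:
send_rows:
  commands:
    - {"translation": [-0.04, -0.09, 0], "twist": [0, 0, 0.07]}
    - {"translation": [-0.08, -0.18, 0], "twist": [0, 0, 0.14]}
    - {"translation": [-0.12, -0.27, 0], "twist": [0, 0, 0.21]}
    - {"translation": [-0.16, -0.36, 0], "twist": [0, 0, 0.28]}
    - {"translation": [-0.2, -0.45, 0], "twist": [0, 0, 0.35]}
    - {"translation": [-0.24, -0.54, 0], "twist": [0, 0, 0.42]}
    - {"translation": [-0.28, -0.63, 0], "twist": [0, 0, 0.49]}
    - {"translation": [-0.32, -0.72, 0], "twist": [0, 0, 0.56]}
    - {"translation": [-0.36, -0.81, 0], "twist": [0, 0, 0.62]}
    - {"translation": [-0.4, -0.9, 0], "twist": [0, 0, 0.66]}

```text
t: 47.45
ee_pos: [542.8, -29.1, 287.0]
orientation: [-2.307, -2.131, 0.002]
ft_force: [-1.0, -0.8, -0.4]
width: 28.9
```

Emit:
send_rows:
  commands:
    - {"translation": [-0.04, -0.09, 0], "twist": [0, 0, 0]}
    - {"translation": [-0.08, -0.18, 0], "twist": [0, 0, 0]}
    - {"translation": [-0.12, -0.27, 0], "twist": [0, 0, 0]}
    - {"translation": [-0.16, -0.36, 0], "twist": [0, 0, 0]}
    - {"translation": [-0.2, -0.45, 0], "twist": [0, 0, 0]}
    - {"translation": [-0.24, -0.54, 0], "twist": [0, 0, 0]}
    - {"translation": [-0.28, -0.63, 0], "twist": [0, 0, 0]}
    - {"translation": [-0.32, -0.72, 0], "twist": [0, 0, 0]}
    - {"translation": [-0.36, -0.81, 0], "twist": [0, 0, 0]}
    - {"translation": [-0.4, -0.9, 0], "twist": [0, 0, 0]}

```text
t: 48.45
ee_pos: [503.2, -119.2, 287.7]
orientation: [2.308, 2.131, 0.0]
ft_force: [-0.1, -0.5, -0.8]
width: 29.2
```

Emit:
send_rows:
  commands:
    - {"translation": [-0.03, -0.09, 0], "twist": [0, 0, 0]}
    - {"translation": [-0.06, -0.18, 0], "twist": [0, 0, 0]}
    - {"translation": [-0.09, -0.27, 0], "twist": [0, 0, 0]}
    - {"translation": [-0.12, -0.36, 0], "twist": [0, 0, 0]}
    - {"translation": [-0.15, -0.45, 0], "twist": [0, 0, 0]}
    - {"translation": [-0.18, -0.54, 0], "twist": [0, 0, 0]}
    - {"translation": [-0.21, -0.64, 0], "twist": [0, 0, 0]}
    - {"translation": [-0.24, -0.74, 0], "twist": [0, 0, 0]}
    - {"translation": [-0.27, -0.84, 0], "twist": [0, 0, 0]}
    - {"translation": [-0.29, -0.9, 0], "twist": [0, 0, 0]}

```text
t: 49.45
ee_pos: [474.2, -209.5, 287.7]
orientation: [2.309, 2.13, -0.0]
ft_force: [0.4, -1.0, -1.8]
width: 28.8
```

```bash
python3 - <<'E'
from h import *
snap('wrist','wrist7'); o=ctrl.get_obs(); print(o['t'],o['ee_pos'],o['width'],o['orientation'])
E
```

```text
49.5 [ 474.09901646 -209.85587348  287.66911224] 28.84525334131927 [ 2.30924059e+00  2.12970516e+00 -2.63488916e-04]
```

View pics/wrist7.png

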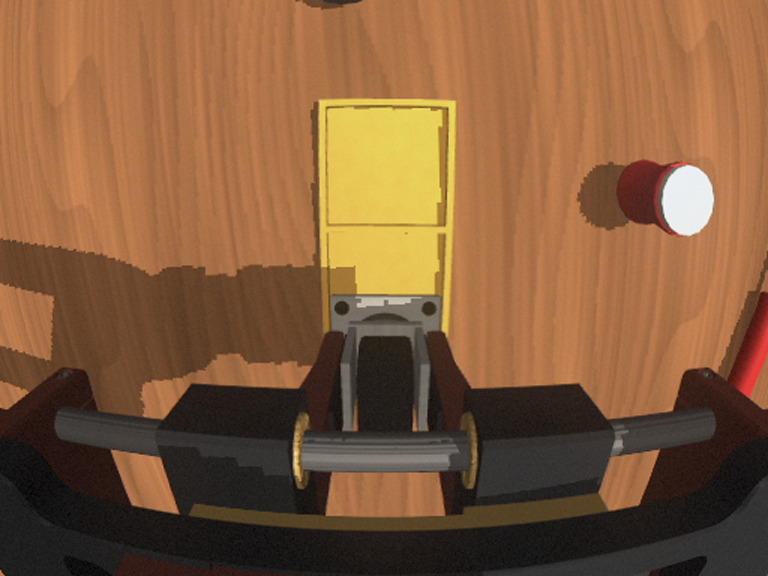

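The castor is squarely over the yellow tray, whose rim columns run from about 318 to 456. The jar is untouched at (680,200).

Emit:
send_rows:
  commands:
    - {"translation": [0, 0, -0.12], "twist": [0, 0, 0]}
    - {"translation": [0, 0, -0.24], "twist": [0, 0, 0]}
    - {"translation": [0, 0, -0.36], "twist": [0, 0, 0]}
    - {"translation": [0, 0, -0.48], "twist": [0, 0, 0]}
    - {"translation": [0, 0, -0.6], "twist": [0, 0, 0]}
    - {"translation": [0, 0, -0.7], "twist": [0, 0, 0]}
    - {"translation": [0, 0, -0.77], "twist": [0, 0, 0]}
    - {"translation": [0, 0, -0.82], "twist": [0, 0, 0]}
    - {"translation": [0, 0, -0.85], "twist": [0, 0, 0]}
    - {"translation": [0, 0, -0.865], "twist": [0, 0, 0]}

```text
t: 50.5
ee_pos: [474.6, -208.5, 201.1]
orientation: [2.308, 2.131, 0.0]
ft_force: [-0.3, 0.4, -1.5]
width: 28.9
```

Emit:
send_rows:
  commands:
    - {"translation": [0, 0, 0], "twist": [0, 0, 0]}
    - {"translation": [0, 0, 0], "twist": [0, 0, 0]}
    - {"translation": [0, 0, 0], "twist": [0, 0, 0]}
    - {"translation": [0, 0, 0], "twist": [0, 0, 0]}
    - {"translation": [0, 0, 0], "twist": [0, 0, 0]}
    - {"translation": [0, 0, 0], "twist": [0, 0, 0]}
    - {"translation": [0, 0, 0], "twist": [0, 0, 0]}
    - {"translation": [0, 0, 0], "twist": [0, 0, 0]}
    - {"translation": [0, 0, 0], "twist": [0, 0, 0]}
    - {"translation": [0, 0, 0], "twist": [0, 0, 0]}
  grip: -0.5

```text
t: 51.5
ee_pos: [474.5, -208.5, 201.2]
orientation: [-2.308, -2.131, 0.0]
ft_force: [-0.2, 0.4, 0.0]
width: 65.9
```

Emit:
send_rows:
  commands:
    - {"translation": [0, 0, 0.12], "twist": [0, 0, 0]}
    - {"translation": [0, 0, 0.24], "twist": [0, 0, 0]}
    - {"translation": [0, 0, 0.36], "twist": [0, 0, 0]}
    - {"translation": [0, 0, 0.48], "twist": [0, 0, 0]}
    - {"translation": [0, 0, 0.6], "twist": [0, 0, 0]}
    - {"translation": [0, 0.04, 0.72], "twist": [0, 0, 0]}
    - {"translation": [0, 0.1, 0.82], "twist": [0, 0, 0]}
    - {"translation": [0, 0.18, 0.9], "twist": [0, 0, 0]}
    - {"translation": [0, 0.26, 0.9], "twist": [0, 0, 0]}
    - {"translation": [0, 0.34, 0.9], "twist": [0, 0, 0]}

```text
t: 52.5
ee_pos: [474.4, -173.5, 291.2]
orientation: [-2.308, -2.131, -0.0]
ft_force: [0.3, 0.6, 0.1]
width: 65.8
```

Emit:
send_rows:
  commands:
    - {"translation": [0, 0.1, 0], "twist": [0, 0, 0]}
    - {"translation": [0, 0.2, 0], "twist": [0, 0, 0]}
    - {"translation": [0, 0.3, 0], "twist": [0, 0, 0]}
    - {"translation": [0, 0.4, 0], "twist": [0, 0, 0]}
    - {"translation": [0, 0.5, 0], "twist": [0, 0, 0]}
    - {"translation": [0, 0.6, 0], "twist": [0, 0, 0]}
    - {"translation": [0, 0.7, 0], "twist": [0, 0, 0]}
    - {"translation": [0, 0.8, 0], "twist": [0, 0, 0]}
    - {"translation": [0, 0.9, 0], "twist": [0, 0, 0]}
    - {"translation": [0, 1, 0], "twist": [0, 0, 0]}

```text
t: 53.5
ee_pos: [474.5, -73.7, 291.2]
orientation: [2.308, 2.131, 0.0]
ft_force: [-0.2, -0.4, -0.2]
width: 65.9
```

Emit:
send_rows:
  commands:
    - {"translation": [-0.01, 0.1, 0], "twist": [0, 0, 0]}
    - {"translation": [-0.02, 0.2, 0], "twist": [0, 0, 0]}
    - {"translation": [-0.03, 0.3, 0], "twist": [0, 0, 0]}
    - {"translation": [-0.04, 0.4, 0], "twist": [0, 0, 0]}
    - {"translation": [-0.05, 0.5, 0], "twist": [0, 0, 0]}
    - {"translation": [-0.06, 0.6, 0], "twist": [0, 0, 0]}
    - {"translation": [-0.07, 0.7, 0], "twist": [0, 0, 0]}
    - {"translation": [-0.08, 0.8, 0], "twist": [0, 0, 0]}
    - {"translation": [-0.09, 0.9, 0], "twist": [0, 0, 0]}
    - {"translation": [-0.1, 1, 0], "twist": [0, 0, 0]}

```text
t: 54.5
ee_pos: [464.4, 26.4, 291.2]
orientation: [-2.308, -2.131, 0.0]
ft_force: [0.2, 0.4, -0.5]
width: 65.6
```

Emit:
send_rows:
  commands:
    - {"translation": [-0.01, 0.1, 0], "twist": [0, 0, 0]}
    - {"translation": [-0.02, 0.2, 0], "twist": [0, 0, 0]}
    - {"translation": [-0.03, 0.3, 0], "twist": [0, 0, 0]}
    - {"translation": [-0.04, 0.4, 0], "twist": [0, 0, 0]}
    - {"translation": [-0.05, 0.5, 0], "twist": [0, 0, 0]}
    - {"translation": [-0.06, 0.6, 0], "twist": [0, 0, 0]}
    - {"translation": [-0.07, 0.7, 0], "twist": [0, 0, 0]}
    - {"translation": [-0.08, 0.8, 0], "twist": [0, 0, 0]}
    - {"translation": [-0.09, 0.9, 0], "twist": [0, 0, 0]}
    - {"translation": [-0.1, 1, 0], "twist": [0, 0, 0]}

```text
t: 55.5
ee_pos: [454.4, 126.4, 291.1]
orientation: [-2.308, -2.131, 0.0]
ft_force: [-0.2, 0.7, -0.1]
width: 65.8
```

Emit:
send_rows:
  commands:
    - {"translation": [-0.01, 0.1, 0], "twist": [0, 0, 0]}
    - {"translation": [-0.02, 0.2, 0], "twist": [0, 0, 0]}
    - {"translation": [-0.03, 0.3, 0], "twist": [0, 0, 0]}
    - {"translation": [-0.04, 0.4, 0], "twist": [0, 0, 0]}
    - {"translation": [-0.05, 0.5, 0], "twist": [0, 0, 0]}
    - {"translation": [-0.06, 0.6, 0], "twist": [0, 0, 0]}
    - {"translation": [-0.07, 0.7, 0], "twist": [0, 0, 0]}
    - {"translation": [-0.08, 0.8, 0], "twist": [0, 0, 0]}
    - {"translation": [-0.09, 0.9, 0], "twist": [0, 0, 0]}
    - {"translation": [-0.1, 1, 0], "twist": [0, 0, 0]}

```text
t: 56.5
ee_pos: [444.4, 226.3, 291.2]
orientation: [-2.309, -2.131, 0.0]
ft_force: [-1.0, 0.9, -0.4]
width: 65.8
```

Emit:
send_rows:
  commands:
    - {"translation": [-0.01, 0.1, 0], "twist": [0, 0, 0]}
    - {"translation": [-0.02, 0.2, 0], "twist": [0, 0, 0]}
    - {"translation": [-0.03, 0.3, 0], "twist": [0, 0, 0]}
    - {"translation": [-0.04, 0.4, 0], "twist": [0, 0, 0]}
    - {"translation": [-0.05, 0.5, 0], "twist": [0, 0, 0]}
    - {"translation": [-0.06, 0.6, 0], "twist": [0, 0, 0]}
    - {"translation": [-0.06, 0.7, 0], "twist": [0, 0, 0]}
    - {"translation": [-0.06, 0.8, 0], "twist": [0, 0, 0]}
    - {"translation": [-0.06, 0.9, 0], "twist": [0, 0, 0]}
    - {"translation": [-0.06, 1, 0], "twist": [0, 0, 0]}

```text
t: 57.5
ee_pos: [438.5, 326.4, 291.2]
orientation: [-2.309, -2.131, 0.0]
ft_force: [0.7, 0.7, 1.0]
width: 65.7
```

```bash
python3 - <<'E'
from h import *
snap('wrist','wrist8'); o=ctrl.get_obs(); print(o['t'],o['ee_pos'],o['width'],o['orientation'])
E
```

```text
57.55 [438.7161571  327.50334561 291.32831832] 65.96731354392864 [-2.30801203e+00 -2.13105506e+00 -1.98198362e-03]
```

View pics/wrist8.png

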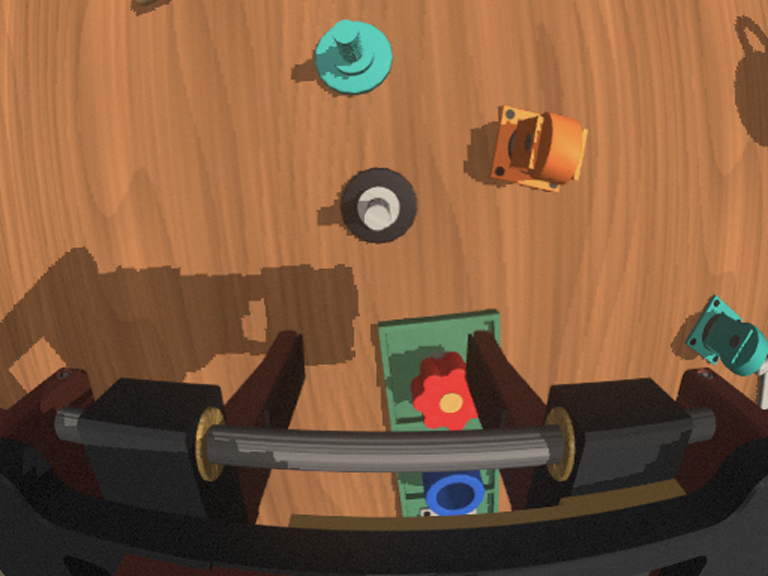

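The levelling foot (black base, steel stem) has its base centre at (379,205) and stem top at (376,216). The turquoise look-alike is at (353,57).

```bash
python3 - <<'E'
from h import *
w=dict(np.load('pics/wrist8.npz'))
W=lambda x,y,z:wf(w,x/1.5-.2,y/1.5-.2,z)[:2].round(1)
print(W(379,205,6),W(376,217,62),'orange',W(494,178,4),W(501,105,4))
E
```

```text
[438.5 376.5] [437.9 376.7] orange [509.3 388.3] [516.5 433. ]
```

Emit:
send_rows:
  commands:
    - {"translation": [0, 0.12, 0], "twist": [0, 0, 0]}
    - {"translation": [0, 0.24, 0], "twist": [0, 0, 0]}
    - {"translation": [0, 0.36, 0], "twist": [0, 0, 0]}
    - {"translation": [0, 0.46, 0], "twist": [0, 0, 0]}
    - {"translation": [0, 0.5, 0], "twist": [0, 0, 0]}
    - {"translation": [0, 0.5, -0.06], "twist": [0, 0, 0]}
    - {"translation": [0, 0.5, -0.14], "twist": [0, 0, 0]}
    - {"translation": [0, 0.5, -0.22], "twist": [0, 0, 0]}
    - {"translation": [0, 0.5, -0.3], "twist": [0, 0, 0]}
    - {"translation": [0, 0.5, -0.38], "twist": [0, 0, 0]}

```text
t: 58.55
ee_pos: [438.4, 375.2, 252.2]
orientation: [-2.309, -2.13, 0.001]
ft_force: [-0.4, -0.5, 0.1]
width: 65.6
```

Emit:
send_rows:
  commands:
    - {"translation": [0, 0, -0.08], "twist": [0, 0, 0]}
    - {"translation": [0, 0, -0.16], "twist": [0, 0, 0]}
    - {"translation": [0, 0, -0.24], "twist": [0, 0, 0]}
    - {"translation": [0, 0, -0.32], "twist": [0, 0, 0]}
    - {"translation": [0, 0, -0.39], "twist": [0, 0, 0]}
    - {"translation": [0, 0, -0.44], "twist": [0, 0, 0]}
    - {"translation": [0, 0, -0.46], "twist": [0, 0, 0]}
    - {"translation": [0, 0, -0.46], "twist": [0, 0, 0]}
    - {"translation": [0, 0, -0.46], "twist": [0, 0, 0]}
    - {"translation": [0, 0, -0.46], "twist": [0, 0, 0]}

```text
t: 59.55
ee_pos: [438.6, 375.6, 207.5]
orientation: [2.308, 2.131, 0.001]
ft_force: [-0.0, 0.5, 0.4]
width: 65.8
```

Emit:
send_rows:
  commands:
    - {"translation": [0, 0, 0], "twist": [0, 0, 0]}
    - {"translation": [0, 0, 0], "twist": [0, 0, 0]}
    - {"translation": [0, 0, 0], "twist": [0, 0, 0]}
    - {"translation": [0, 0, 0], "twist": [0, 0, 0]}
    - {"translation": [0, 0, 0], "twist": [0, 0, 0]}
    - {"translation": [0, 0, 0], "twist": [0, 0, 0]}
    - {"translation": [0, 0, 0], "twist": [0, 0, 0]}
    - {"translation": [0, 0, 0], "twist": [0, 0, 0]}
    - {"translation": [0, 0, 0], "twist": [0, 0, 0]}
    - {"translation": [0, 0, 0], "twist": [0, 0, 0]}
  grip: 1

```text
t: 60.55
ee_pos: [438.5, 375.5, 207.1]
orientation: [-2.309, -2.131, 0.0]
ft_force: [0.2, 0.6, -0.5]
width: 11.2
```

Emit:
send_rows:
  commands:
    - {"translation": [0, 0, 0.12], "twist": [0, 0, 0]}
    - {"translation": [0, 0, 0.24], "twist": [0, 0, 0]}
    - {"translation": [0, 0, 0.36], "twist": [0, 0, 0]}
    - {"translation": [0, 0, 0.48], "twist": [0, 0, 0]}
    - {"translation": [0, 0, 0.6], "twist": [0, 0, 0]}
    - {"translation": [0, -0.04, 0.72], "twist": [0, 0, 0]}
    - {"translation": [0, -0.1, 0.82], "twist": [0, 0, 0]}
    - {"translation": [0, -0.17, 0.9], "twist": [0, 0, 0]}
    - {"translation": [0, -0.25, 0.9], "twist": [0, 0, 0]}
    - {"translation": [0, -0.33, 0.9], "twist": [0, 0, 0]}

```text
t: 61.55
ee_pos: [438.4, 341.6, 297.1]
orientation: [-2.309, -2.131, 0.0]
ft_force: [-0.5, 0.4, -1.0]
width: 11.5
```

Emit:
send_rows:
  commands:
    - {"translation": [0.01, -0.1, 0], "twist": [0, 0, 0]}
    - {"translation": [0.02, -0.2, 0], "twist": [0, 0, 0]}
    - {"translation": [0.03, -0.3, 0], "twist": [0, 0, 0]}
    - {"translation": [0.04, -0.4, 0], "twist": [0, 0, 0]}
    - {"translation": [0.05, -0.5, 0], "twist": [0, 0, 0]}
    - {"translation": [0.06, -0.6, 0], "twist": [0, 0, 0]}
    - {"translation": [0.07, -0.7, 0], "twist": [0, 0, 0]}
    - {"translation": [0.08, -0.8, 0], "twist": [0, 0, 0]}
    - {"translation": [0.09, -0.9, 0], "twist": [0, 0, 0]}
    - {"translation": [0.1, -1, 0], "twist": [0, 0, 0]}

```text
t: 62.55
ee_pos: [448.6, 241.7, 297.2]
orientation: [2.309, 2.131, 0.0]
ft_force: [-0.2, 0.6, -0.8]
width: 11.6
```

Emit:
send_rows:
  commands:
    - {"translation": [0.01, -0.1, 0], "twist": [0, 0, 0]}
    - {"translation": [0.02, -0.2, 0], "twist": [0, 0, 0]}
    - {"translation": [0.03, -0.3, 0], "twist": [0, 0, 0]}
    - {"translation": [0.04, -0.4, 0], "twist": [0, 0, 0]}
    - {"translation": [0.05, -0.5, 0], "twist": [0, 0, 0]}
    - {"translation": [0.06, -0.6, 0], "twist": [0, 0, 0]}
    - {"translation": [0.07, -0.7, 0], "twist": [0, 0, 0]}
    - {"translation": [0.08, -0.8, 0], "twist": [0, 0, 0]}
    - {"translation": [0.09, -0.9, 0], "twist": [0, 0, 0]}
    - {"translation": [0.1, -1, 0], "twist": [0, 0, 0]}

```text
t: 63.55
ee_pos: [458.6, 141.7, 297.2]
orientation: [2.308, 2.131, 0.0]
ft_force: [-1.1, 0.4, -0.2]
width: 11.4
```

Emit:
send_rows:
  commands:
    - {"translation": [0.01, -0.1, 0], "twist": [0, 0, 0]}
    - {"translation": [0.02, -0.2, 0], "twist": [0, 0, 0]}
    - {"translation": [0.03, -0.3, 0], "twist": [0, 0, 0]}
    - {"translation": [0.04, -0.4, 0], "twist": [0, 0, 0]}
    - {"translation": [0.05, -0.5, 0], "twist": [0, 0, 0]}
    - {"translation": [0.06, -0.6, 0], "twist": [0, 0, 0]}
    - {"translation": [0.07, -0.7, 0], "twist": [0, 0, 0]}
    - {"translation": [0.08, -0.8, 0], "twist": [0, 0, 0]}
    - {"translation": [0.09, -0.9, 0], "twist": [0, 0, 0]}
    - {"translation": [0.1, -1, 0], "twist": [0, 0, 0]}

```text
t: 64.55
ee_pos: [468.5, 41.7, 297.2]
orientation: [-2.309, -2.131, 0.0]
ft_force: [-0.4, 0.7, -1.2]
width: 11.8
```

Emit:
send_rows:
  commands:
    - {"translation": [0.01, -0.1, 0], "twist": [0, 0, 0]}
    - {"translation": [0.02, -0.2, 0], "twist": [0, 0, 0]}
    - {"translation": [0.03, -0.3, 0], "twist": [0, 0, 0]}
    - {"translation": [0.04, -0.4, 0], "twist": [0, 0, 0]}
    - {"translation": [0.05, -0.5, 0], "twist": [0, 0, 0]}
    - {"translation": [0.06, -0.6, 0], "twist": [0, 0, 0]}
    - {"translation": [0.07, -0.7, 0], "twist": [0, 0, 0]}
    - {"translation": [0.08, -0.8, 0], "twist": [0, 0, 0]}
    - {"translation": [0.09, -0.9, 0], "twist": [0, 0, 0]}
    - {"translation": [0.1, -1, 0], "twist": [0, 0, 0]}

```text
t: 65.55
ee_pos: [478.5, -58.3, 297.2]
orientation: [-2.308, -2.131, 0.0]
ft_force: [-0.9, 0.1, -0.2]
width: 11.3
```

Emit:
send_rows:
  commands:
    - {"translation": [0, -0.1, 0], "twist": [0, 0, 0]}
    - {"translation": [0.01, -0.2, 0], "twist": [0, 0, 0]}
    - {"translation": [0.01, -0.3, 0], "twist": [0, 0, 0]}
    - {"translation": [0.02, -0.4, 0], "twist": [0, 0, 0]}
    - {"translation": [0.02, -0.5, 0], "twist": [0, 0, 0]}
    - {"translation": [0.02, -0.6, 0], "twist": [0, 0, 0]}
    - {"translation": [0.02, -0.68, 0], "twist": [0, 0, 0]}
    - {"translation": [0.02, -0.75, 0], "twist": [0, 0, 0]}
    - {"translation": [0.02, -0.78, 0], "twist": [0, 0, 0]}
    - {"translation": [0.02, -0.78, 0], "twist": [0, 0, 0]}

```text
t: 66.55
ee_pos: [480.5, -135.8, 297.2]
orientation: [-2.309, -2.13, -0.0]
ft_force: [-0.2, -0.0, -1.5]
width: 11.7
```

```bash
python3 - <<'E'
from h import *
snap('wrist','wrist9'); o=ctrl.get_obs(); print(o['t'],o['ee_pos'],o['width'],o['orientation'])
E
```

```text
66.6 [ 480.43678857 -135.53826733  297.15347374] 11.227544186056376 [-2.30870564e+00 -2.13041261e+00  3.32269431e-05]
```

View pics/wrist9.png

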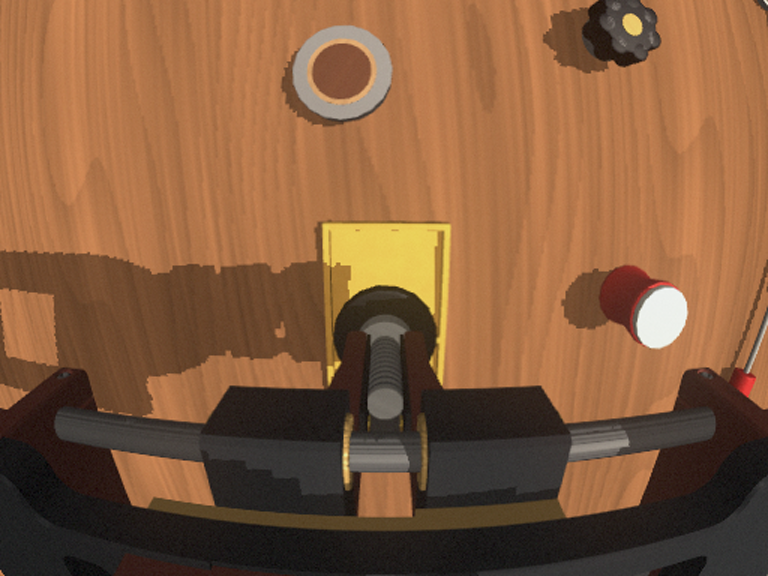

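The foot hangs upright, centred across the yellow tray's free compartment.

Emit:
send_rows:
  commands:
    - {"translation": [0, 0, -0.12], "twist": [0, 0, 0]}
    - {"translation": [0, 0, -0.24], "twist": [0, 0, 0]}
    - {"translation": [0, 0, -0.36], "twist": [0, 0, 0]}
    - {"translation": [0, 0, -0.48], "twist": [0, 0, 0]}
    - {"translation": [0, 0, -0.6], "twist": [0, 0, 0]}
    - {"translation": [0, 0, -0.7], "twist": [0, 0, 0]}
    - {"translation": [0, 0, -0.77], "twist": [0, 0, 0]}
    - {"translation": [0, 0, -0.82], "twist": [0, 0, 0]}
    - {"translation": [0, 0, -0.85], "twist": [0, 0, 0]}
    - {"translation": [0, 0, -0.865], "twist": [0, 0, 0]}

```text
t: 67.6
ee_pos: [480.6, -135.5, 210.6]
orientation: [2.308, 2.131, 0.0]
ft_force: [-0.6, -0.1, -0.9]
width: 11.3
```

Emit:
send_rows:
  commands:
    - {"translation": [0, 0, 0], "twist": [0, 0, 0]}
    - {"translation": [0, 0, 0], "twist": [0, 0, 0]}
    - {"translation": [0, 0, 0], "twist": [0, 0, 0]}
    - {"translation": [0, 0, 0], "twist": [0, 0, 0]}
    - {"translation": [0, 0, 0], "twist": [0, 0, 0]}
    - {"translation": [0, 0, 0], "twist": [0, 0, 0]}
    - {"translation": [0, 0, 0], "twist": [0, 0, 0]}
    - {"translation": [0, 0, 0], "twist": [0, 0, 0]}
    - {"translation": [0, 0, 0], "twist": [0, 0, 0]}
    - {"translation": [0, 0, 0], "twist": [0, 0, 0]}
  grip: -0.3

```text
t: 68.6
ee_pos: [480.5, -135.5, 210.6]
orientation: [-2.308, -2.131, 0.0]
ft_force: [-0.2, 0.0, -0.1]
width: 57.0
```

Emit:
send_rows:
  commands:
    - {"translation": [0, 0, 0.1], "twist": [0, 0, 0]}
    - {"translation": [0, 0, 0.2], "twist": [0, 0, 0]}
    - {"translation": [0, 0, 0.3], "twist": [0, 0, 0]}
    - {"translation": [0, 0, 0.4], "twist": [0, 0, 0]}
    - {"translation": [0, 0, 0.5], "twist": [0, 0, 0]}
    - {"translation": [0, 0, 0.6], "twist": [0, 0, 0]}
    - {"translation": [0, 0, 0.7], "twist": [0, 0, 0]}
    - {"translation": [0, 0, 0.8], "twist": [0, 0, 0]}
    - {"translation": [0, 0, 0.9], "twist": [0, 0, 0]}
    - {"translation": [0, 0, 1], "twist": [0, 0, 0]}

```text
t: 69.6
ee_pos: [480.4, -135.5, 311.5]
orientation: [-2.308, -2.131, 0.0]
ft_force: [0.3, -0.2, -0.2]
width: 57.0
```

Emit:
send_rows:
  commands:
    - {"translation": [0.05, 0.1, 0.1], "twist": [0, 0, 0]}
    - {"translation": [0.1, 0.2, 0.2], "twist": [0, 0, 0]}
    - {"translation": [0.15, 0.3, 0.3], "twist": [0, 0, 0]}
    - {"translation": [0.2, 0.4, 0.4], "twist": [0, 0, 0]}
    - {"translation": [0.25, 0.5, 0.5], "twist": [0, 0, 0]}
    - {"translation": [0.3, 0.6, 0.6], "twist": [0, 0, 0]}
    - {"translation": [0.35, 0.7, 0.7], "twist": [0, 0, 0]}
    - {"translation": [0.4, 0.8, 0.8], "twist": [0, 0, 0]}
    - {"translation": [0.45, 0.9, 0.9], "twist": [0, 0, 0]}
    - {"translation": [0.5, 1, 1], "twist": [0, 0, 0]}

```text
t: 70.6
ee_pos: [530.9, -34.6, 411.5]
orientation: [2.309, 2.131, -0.0]
ft_force: [-0.5, -0.9, 0.4]
width: 57.2
```

```bash
python3 - <<'E'
from h import *
d=snap('side','side9'); s=snap('scene','scene9'); print(ctrl.get_obs()['t'])
f=lambda d,a:cv2.resize(cv2.cvtColor(d['img'],cv2.COLOR_RGB2BGR)[a[1]:a[3],a[0]:a[2]],(780,300),interpolation=cv2.INTER_CUBIC)
cv2.imwrite('pics/fin.png',np.vstack([f(d,(120,140,400,300)),f(s,(130,120,430,270))]))
E
```

```text
70.7
```

View pics/fin.png

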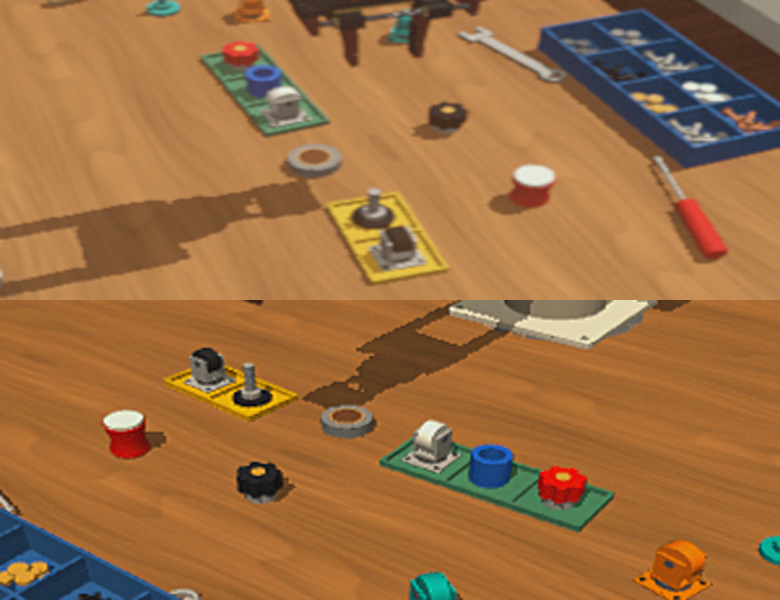

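All five parts stand upright in their own compartments. In the lower view these are the white castor (433,447), spacer (490,465), red knob (562,487), black castor (207,370) and foot (251,390). The jar, tape and black knob have not moved.

```bash
python3 -c "
from workcell import ctrl; print(ctrl.close_job())"
```

```text
the job is handed in; nothing more can be done
None
```

Both kits are made up and the job is handed in. The last clock reading was 70.7 s of the 112 s allowed.

- **Green tray:** it holds the white-wheeled castor, the blue spacer (middle) and the red star knob.
- **Yellow tray:** it holds the black-wheeled castor and the levelling foot.

**Last checks:** the final side and scene views show all five parts upright, one to a compartment. The black knob, jar, tape and look-alikes appear where they were, and the gripper was empty and well clear.

**Forces:** the readings between moves stayed small. The largest was about 6 N, when the opening fingertips brushed the green tray's rim while releasing the spacer. The spacer still stands in its compartment.

I judged the final placings by eye from the pictures and did not measure them again.

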